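# Nest the washed paste pots

### The arm

A 6-joint arm with a two-finger parallel gripper is mounted at the origin on the work surface. World frame = base frame: x ahead of the robot, y to its left, z up, the work surface at z = 0. Lengths are in m, angles in degrees, forces in N, time in s.
With the tool pointing down it reaches from about 0.35 to 0.875 m from the base axis. Payload 4.2 kg.
Tool frame: the origin (TCP) lies on the centre line of the jaws, within the pads' length; the fingertips stand 22 mm ahead of it and the grasp point (between the pads) lies 3 mm ahead of it (r.tcp_to_tips is the distance from the TCP to the fingertips, in m); z points along the fingers, y is the line along which they close (so a half turn about z gives the same grasp; the last joint's range is limited). The gripper opens to 87 mm and grips with 3 to 60 N. Pads are 19 mm wide; open, the fingers measure 117 mm over their backs; the gripper's body (75 mm by 190 mm) begins 51 mm behind the grasp point.
Start: joints at [-55.199, 22.042, 0.453, 0, -68.411, -14.817], TCP at [0.214, -0.587, 0.214] pointing down, gripper open.
Joint ranges: [-179.83, 179.83], [-69.29, 118.12], [-61.27, 80.66], [-181.25, 117.63], [-171.15, -9.14], [-177.46, 177.46]. Speed limits (degrees/s): [159.86, 159.86, 180, 180, 180, 180].

### API

Orientations are given as a 3x3 rotation matrix whose columns are the frame's x, y, z axes.
In Python, from station import r gives the robot as it stands.
- The arm moves only by the tool apply_moves, never from a script. Its argument "plan" is a list of rows, each an object with "grip": the opening, from 0 (shut) to 1 (fully open); "offset": the shift along the tool's x, y, z in cm, a list of three; "spin": the turn about the tool's z in rad. A call has 1 to 5 rows; each row is the pose to reach, as a shift and turn from the pose commanded when the call began, along the tool's axes at that moment; what a row does not reach only later rows make up. A row lasts 1/10 s, in which the tool goes at most 50 mm and 8.59 degrees, less where a joint would pass 70% of its speed; a pose out of reach is approached as far as the arm can. A call with a gripper value outside its range is refused whole. The fingers move at their own pace and stop on an object; the grip force is fixed at half the most. Time passes only in rows, so rows that repeat a pose let the fingers close. It gives the time, the measured TCP pose, the force, the opening and the grip force at its end, in the units of the state.
- r.sense(): the state, without advancing time (a new reading comes with each control period).
- r.capture(name): name is "scene" or "top" or "wrist"; returns a dict with "img" (420x560x3 uint8, blue, green, red), "depth" (420x560 float32, m along the optical axis (not along the pixel's ray), 0 where there is no reading), "mtx" (3x3 intrinsics, pixels), "R" (3x3) and "t" (3): a world point X has camera coordinates R X + t. Camera axes: x right, y down, z forward; pixel columns grow to the right and rows downward; lengths in m; the calibration is good to about 2 mm. A picture is of the moment at which its call begins.
- r.finish_job(): hands the job in; it is judged then, once.
The state is a dict: "time_s": time; "joints": joint angles; "joint_velocities": joint speeds; "effort": joint torques, N m; "tcp_pos": TCP position; "ee_rot": TCP orientation; "wrist_force": force on the tool from outside, world axes, zero at the start; "moment": the same for the moment, N m; "gripper_width": opening from 0.0 (shut) to 1.0 (fully open); "gripper_force": force on a finger pad.
Only numpy, scipy, OpenCV 4.12 (cv2) and the standard library are available. Lean on these libraries where they do the work, as an engineer would, in place of code of your own. Each camera call takes 0.05 s, during which the arm holds its last target. There are 200 camera calls.

### The job

Two tapered white paste pots lean in the slanted wooden stand; nest both of them, mouths up, into the like pot on the stone slab, so that all three make one upright stack where that pot stands. Press each one down lightly, only until it is snug with a gap of about 8 mm left between its collar and the rim of the pot below: a pot merely dropped in sits loose, and one driven down until its collar meets the rim is jammed. Leave the straight-sided cup in the stand, and the rib tube, oil bottle and brush by the slab, where they are, and let go of the stack.

Things in the scene. Friction and masses are not known exactly. Their poses are not given: they have to be found in the camera images.
- pot_a_center (a point): white tapered paste pot standing mouth-up on the slab, to be nested into. 115 mm tall, round about z (base to mouth). Base 52 mm across, widening evenly to 65.6 mm at 85 mm height, then a straight collar 68 mm across, 30 mm tall, up to the rim. Inside 63 mm across at the mouth, evenly narrowing to 45 mm at the 4 mm thick floor. About 0.12 kg. This point: on its axis, 57.5 mm above the base.
- pot_b_center (a point): a pot to be nested, same size and shape as pot_a, leaning mouth-up in the stand. This point: on its axis, 57.5 mm from base and rim; z runs base to mouth. In a like pot it first touches with its base 45 mm above the base below (15 mm gap under its collar). Then the taper grips: it moves on only under a push of 5 N, growing 0.4 N per mm, and stays there. At 30 mm the collar meets the rim.
- pot_c_center (a point): the other pot to be nested, identical to pot_b in every way, also leaning in the stand. Either may go in first. This point: on its axis, 57.5 mm from base and rim; z runs base to mouth.
- cup_center (a point): bystander: straight-sided bamboo cup in the remaining bay of the stand, 61 mm across, 105 mm tall, leaning just as the pots do. This point is half-way up; z points to its mouth.
- stand: fixed wooden stand, three bays in a row along its y, at -108, 0, 108 mm. Pots lean 0.55 rad (31.5 degrees) with mouths to its -x (front): axis (-0.523, 0, 0.853), base centre at x 30, z 38 mm. They rest on a sloped floor, a toe strip and a 12 mm rail meeting them 55 mm up; they come out along their axis. Dividers 30 mm high; side boards 84 mm high at y = -172, 172 mm. Origin: centre of underside.
- slab: fixed stone slab, 160 (x) by 180 (y) by 18 mm thick, flat on the table; origin at the centre of its underside.
- rib_tube_center (a point): bystander: upright bamboo tube, 64 mm across and 110 mm tall, holding a bunch of thin split ribs (44 mm across) that reach 205 mm above the table. This point is on its axis, 100 mm above the table.
- oil_bottle_center (a point): bystander: upright amber bottle with a black cap, 60 mm across, 175 mm tall. This point is on its axis, half-way up.
- hake_center (a point): bystander: flat paste brush lying near the slab's front, about 157 mm long with a head 62 mm wide, 14 mm thick. This point is 6 mm above the table, where the handle meets the head.
Not all that is in view belongs to the job. What is shaped like the part that bears pot_c_center but purple or yellow is not meant.

How it is judged:
By the outcome, as a careful person would: the job done as asked, in the order asked, and still so for the second after the job is handed in, with the robot touching nothing.
It also fails if it takes over 61 s, if anything falls off the work surface, if the arm or the gripper's body presses on something with over 40 N, if the wrist force passes 120 N, or if a joint passes its speed limit or range.

## Working session

There is one attempt and no reset: what is moved stays moved. The work goes in short steps, Python scripts to look and compute and a tool call to move; the robot and the scene stay as the last step left them, time stands still between calls to the robot, and variables do not carry over. Pictures are saved under pics/ and viewed, at most 10 in all, crops included, and the job is handed in when it is done.

Besides the shell and the picture viewer there is one more tool, called after "Call:" as name(argument=value, ...), one argument or row to a line, values as JSON. apply_moves: Moves the arm, as the interface text tells. Its arguments: {"type":"object","properties":{"plan":{"type":"array"}},"required":["plan"]}

```bash
ls; mkdir -p pics; python3 - <<'E'
from station import r
import cv2,pickle,numpy as np
s=r.sense(); print(s['time_s'],s['tcp_pos'],s['ee_rot'])
a=r.capture('scene');b=r.capture('top')
pickle.dump((a,b),open('v.pkl','wb'))
cv2.imwrite('pics/s1.png',a['img']);cv2.imwrite('pics/t1.png',b['img'])
for c in(a,b): print(c['mtx'],-c['R'].T@c['t'],c['R'])
E
```

```text
pics
0.0 [ 0.21341918 -0.58676926  0.21304347] [[-9.39839318e-01 -3.41615835e-01 -8.22692192e-04]
 [-3.41616817e-01  9.39837107e-01  2.04005468e-03]
 [ 7.62816660e-05  2.19836909e-03 -9.99997581e-01]]
[[431.31839759   0.         275.3742127 ]
 [  0.         431.31839759 206.77224538]
 [  0.           0.           1.        ]] [ 1.21007264 -0.55640765  0.81218233] [[ 0.67992811  0.73321547 -0.00963554]
 [ 0.44812031 -0.42588195 -0.78601066]
 [-0.58041878  0.53011286 -0.61813785]]
[[402.05300735   0.         277.59185509]
 [  0.         402.05300735 209.33069171]
 [  0.           0.           1.        ]] [0.45426356 0.03118011 1.14580007] [[ 0.00559548 -0.99962034 -0.02697911]
 [-0.99385476 -0.00257651 -0.11066195]
 [ 0.11055043  0.02743252 -0.99349185]]
```

View pics/s1.png

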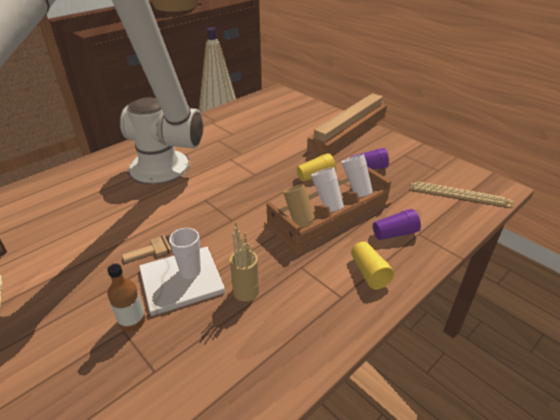

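View pics/t1.png

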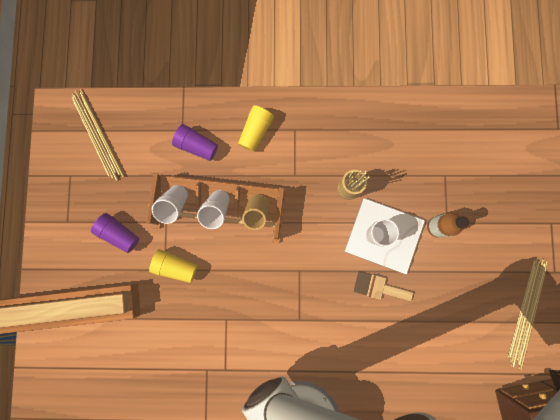

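Candidates in the top view:
- White pots in the stand at (170,203) and (213,209): these are pot_b and pot_c.
- Bamboo cup in the stand at (256,211): leave it.
- White pot on the slab at (382,232): pot_a.
- Purple pots at (195,142) and (115,232), yellow pots at (256,128) and (173,266): decoys.

I'll check the choice in a close crop and measure.

```bash
cat > h.py <<'E'
import numpy as np,cv2
def deproj(c,us,vs,d=None):
    us=np.asarray(us);vs=np.asarray(vs)
    d=c['depth'][vs,us] if d is None else d
    K=c['mtx'];p=np.stack([(us-K[0,2])/K[0,0]*d,(vs-K[1,2])/K[1,1]*d,d],-1)
    return (p-c['t'])@c['R']
def ray(c,u,v,z):
    K=c['mtx'];o=-c['R'].T@c['t'];d=c['R'].T@np.array([(u-K[0,2])/K[0,0],(v-K[1,2])/K[1,1],1])
    return o+d*(z-o[2])/d[2]
def proj(c,X):
    q=c['mtx']@(c['R']@np.asarray(X)+c['t']); return q[:2]/q[2]
E
python3 - <<'E'
import pickle,cv2,numpy as np
from h import *
a,b=pickle.load(open('v.pkl','rb'))
im=b['img']
cv2.imwrite('pics/t2.png',cv2.resize(im[165:250,140:300],None,fx=5,fy=5,interpolation=cv2.INTER_CUBIC))
v,u=np.mgrid[165:290,140:480]; P=deproj(b,u.ravel(),v.ravel())
hsv=cv2.cvtColor(im,cv2.COLOR_BGR2HSV)[165:290,140:480].reshape(-1,3)
w=(hsv[:,1]<60)
U=u.ravel()
for n,lo,hi in(('P1',145,192),('P2',192,235),('A',362,402)):
    m=w&(U>lo)&(U<hi)&(P[:,2]>.06); Q=P[m]; print(n,m.sum(),Q.mean(0),Q[:,2].max(),np.percentile(Q,[1,99],axis=0).round(3).tolist())
m=w&(U>362)&(U<402)&(abs(P[:,2]-.133)<.006);Q=P[m]
A=np.c_[2*Q[:,:2],np.ones(len(Q))];s=np.linalg.lstsq(A,(Q[:,:2]**2).sum(1),rcond=None)[0]
print('A',s[:2],np.sqrt(s[2]+s[:2]@s[:2]),len(Q))
# stand wood points: height map z of stand
m=(P[:,2]>.03)&(U<300)&~w
cv2.imwrite('pics/z.png',cv2.resize((np.clip(P[:,2].reshape(125,340)[:85,:160],0,.17)*1500).astype(np.uint8),None,fx=5,fy=5))
E
```

```text
P1 858 [0.58004818 0.34334623 0.11197239] 1.1458000701866797 [[0.533, 0.313, 0.061], [0.635, 0.379, 0.155]]
P2 789 [0.56657561 0.2275198  0.11012145] 1.1458000701866797 [[0.52, 0.196, 0.061], [0.625, 0.261, 0.154]]
A 436 [ 0.50978008 -0.21170699  0.12423817] 1.1458000701866797 [[0.454, -0.241, 0.061], [0.541, 0.031, 1.146]]
A [ 0.5093581  -0.20798436] 0.0326056990763836 122
```

View pics/t2.png

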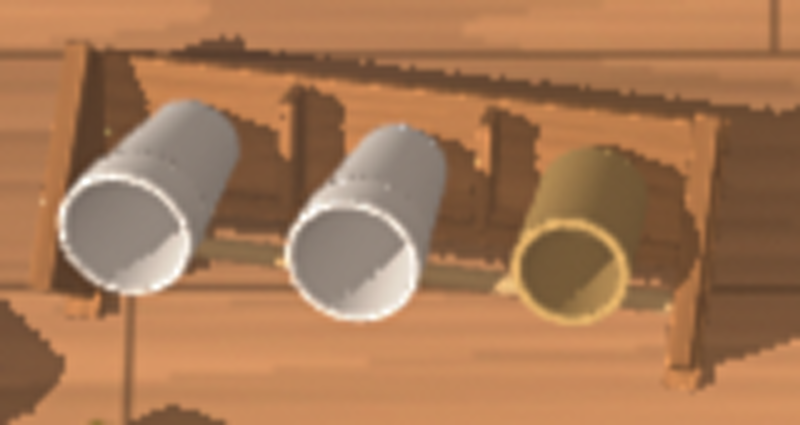

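View pics/z.png

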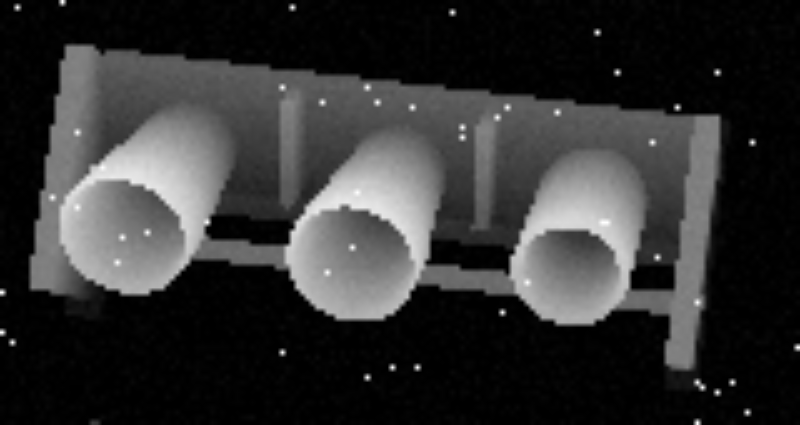

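The crop confirms the choice. The two white mouths are centred at about (165.0,211.8) and (210.6,217.4) in the full image, and the bamboo cup's mouth is at about (254,219).

```bash
python3 - <<'E'
import pickle,cv2,numpy as np
from h import *
a,b=pickle.load(open('v.pkl','rb'))
f=lambda x,y,z:ray(b,140+(x+.5)/5-.5,165+(y+.5)/5-.5,z)
m1=f(125.5,234,.136);m2=f(353.5,262,.136);mc=f(570,272,.1275)
tl,bl,tr,br=f(81,45,.084),f(47,291,.084),f(707,115,.084),f(680,368,.084)
print(m1,m2,mc)
print('corner',tl,bl,tr,br)
ang=lambda d:np.degrees(np.arctan2(d[1],d[0]))
print('x dirs',ang(tl-bl),ang(tr-br),'y dirs-90',ang(tl-tr)-90,ang(bl-br)-90,ang(m1-m2)-90,ang(m1-mc)-90)
print(np.linalg.norm((m1-m2)[:2]),np.linalg.norm((tl-tr)[:2]))
# tube, bottle, slab
im=b['img'];hsv=cv2.cvtColor(im,cv2.COLOR_BGR2HSV)
print('tube',ray(b,352,184,.11),'bottle',ray(b,462,222,.175),'slab',[ray(b,*p,.018)[:2].round(3) for p in((362,198),(425,226),(409,272),(346,246))])
E
```

```text
[0.56058228 0.34656275 0.136     ] [0.54663101 0.22954651 0.136     ] [0.54263985 0.12028006 0.1275    ]
corner [0.66889085 0.39089313 0.084     ] [0.5353191  0.40395216 0.084     ] [0.63089894 0.05171023 0.084     ] [0.49578868 0.06532537 0.084     ]
x dirs -5.583941711242958 -5.754304043856937 y dirs-90 -6.391066506954317 -6.658425287956945 -6.799003655618023 -4.533619013792261
0.11784497284704236 0.3413039981680386
tube [ 0.63624671 -0.13325598  0.11      ] bottle [ 0.53293816 -0.38349279  0.175     ] slab [array([ 0.612, -0.175]), array([ 0.534, -0.348]), array([ 0.407, -0.3  ]), array([ 0.478, -0.129])]
```

Call:
apply_moves(
  plan=[
    {"grip": 1, "offset": [-1, 1, -5], "spin": 0},
    {"grip": 1, "offset": [-3.5, 3.8, -8], "spin": 0},
    {"grip": 1, "offset": [-6.8, 7.5, -8], "spin": 0},
    {"grip": 1, "offset": [-10, 11, -8], "spin": 0},
    {"grip": 1, "offset": [-13.3, 14.6, -8], "spin": 0},
  ],
)

```text
time_s: 0.6
tcp_pos: [0.2888, -0.4029, 0.2939]
ee_rot: [[-0.94, -0.341, 0.0], [-0.341, 0.94, 0.0], [-0.0, 0.0, -1.0]]
wrist_force: [2.2, 0.9, -0.0]
gripper_width: 1.002
gripper_force: 0.0
```

Call:
apply_moves(
  plan=[
    {"grip": 1, "offset": [-3.3, 3.6, 0], "spin": 0},
    {"grip": 1, "offset": [-6.6, 7.2, 0], "spin": 0},
    {"grip": 1, "offset": [-9.9, 10.9, 0], "spin": 0},
    {"grip": 1, "offset": [-13.2, 14.5, 0], "spin": 0},
    {"grip": 1, "offset": [-16.5, 18.1, 0], "spin": 0},
  ],
)

```text
time_s: 1.1
tcp_pos: [0.3819, -0.1762, 0.2941]
ee_rot: [[-0.94, -0.342, 0.0], [-0.342, 0.94, 0.0], [-0.0, 0.0, -1.0]]
wrist_force: [1.2, 0.1, -0.5]
gripper_width: 0.997
gripper_force: 0.0
```

```bash
cat >> h.py <<'E'
def go(r,target,yaw=None):
    """tool offsets (cm) to world TCP target, spin (rad) to bring tool y to yaw deg (mod 180)"""
    s=r.sense();R=np.array(s['ee_rot']);d=(np.asarray(target)-s['tcp_pos'])
    y=np.degrees(np.arctan2(R[1,1],R[0,1]))
    print('t',s['time_s'],'tcp',np.round(s['tcp_pos'],4),'yaw_y',round(y,1),'j',np.round(s['joints'],1),'F',np.round(s['wrist_force'],1),'w',round(s['gripper_width'],3),'off cm',(R.T@d*100).round(2),
     'spin',None if yaw is None else [round(-np.radians((yaw-y)%180),3),round(np.radians((y-yaw)%180),3)])
E
python3 - <<'E'
from station import r
from h import *
go(r,[.545,.23,.30],83.8)
E
```

```text
t 1.1 tcp [ 0.3819 -0.1762  0.2941] yaw_y 110.0 j [ -2.4  -1.7 -17.7  -0.  -74.  -67.6] F [ 1.2  0.1 -0.5] w 0.997 off cm [-29.21  32.6   -0.58] spin [np.float64(-2.685), np.float64(0.457)]
```

Call:
apply_moves(
  plan=[
    {"grip": 1, "offset": [-3.3, 3.7, 0], "spin": 0.1},
    {"grip": 1, "offset": [-6.6, 7.4, 0], "spin": 0.2},
    {"grip": 1, "offset": [-9.9, 11, 0], "spin": 0.3},
    {"grip": 1, "offset": [-13.2, 14.7, 0], "spin": 0.4},
    {"grip": 1, "offset": [-16.5, 18.3, 0], "spin": 0.457},
  ],
)

```text
time_s: 1.6
tcp_pos: [0.4744, 0.0523, 0.2941]
ee_rot: [[-0.994, 0.11, -0.0], [0.11, 0.994, 0.0], [0.0, 0.0, -1.0]]
wrist_force: [1.1, 0.5, 0.4]
gripper_width: 1.001
gripper_force: 0.0
```

```bash
python3 - <<'E'
from station import r
from h import *
go(r,[.49,.235,.30],83.8)
E
```

```text
t 1.6 tcp [0.4744 0.0523 0.2941] yaw_y 83.7 j [  25.8    4.5  -11.3   -0.   -74.2 -122.2] F [1.1 0.5 0.4] w 1.001 off cm [ 0.47 18.33 -0.59] spin [np.float64(-0.002), np.float64(3.139)]
```

Call:
apply_moves(
  plan=[
    {"grip": 1, "offset": [-0.5, 4.5, 0], "spin": 0},
    {"grip": 1, "offset": [-1, 9, 0], "spin": 0},
    {"grip": 1, "offset": [-1.5, 13, 0], "spin": 0},
    {"grip": 1, "offset": [-2, 16.5, 0], "spin": 0},
    {"grip": 1, "offset": [-2, 16.5, 0], "spin": 0},
  ],
)

```text
time_s: 2.1
tcp_pos: [0.5125, 0.2155, 0.2924]
ee_rot: [[-0.995, 0.104, -0.002], [0.104, 0.995, -0.001], [0.002, -0.001, -1.0]]
wrist_force: [0.4, -1.5, -0.3]
gripper_width: 1.004
gripper_force: 0.0
```

```bash
python3 - <<'E'
from station import r
from h import *
import pickle
go(r,[.545,.23,.30],83.8)
w=r.capture('wrist');pickle.dump(w,open('w.pkl','wb'));cv2.imwrite('pics/w1.png',w['img'])
print(-w['R'].T@w['t'],w['R'],w['mtx'][0])
for m in([.5606,.3466,.136],[.5466,.2295,.136]): print(proj(w,m))
E
```

```text
t 2.1 tcp [0.5125 0.2155 0.2924] yaw_y 84.0 j [  39.5   12.7   -1.6   -0.   -75.8 -135.5] F [ 0.4 -1.5 -0.3] w 1.004 off cm [-3.08  1.78 -0.77] spin [np.float64(-3.138), np.float64(0.004)]
[0.4352588  0.22284041 0.46170615] [[ 0.10319396  0.9946575  -0.00273074]
 [ 0.95352249 -0.09814413  0.28489048]
 [ 0.28310045 -0.0320028  -0.95855618]] [368.07125849   0.         280.57729645]
[427.19524262 223.89540978]
[300.93889412 221.91586286]
```

View pics/w1.png

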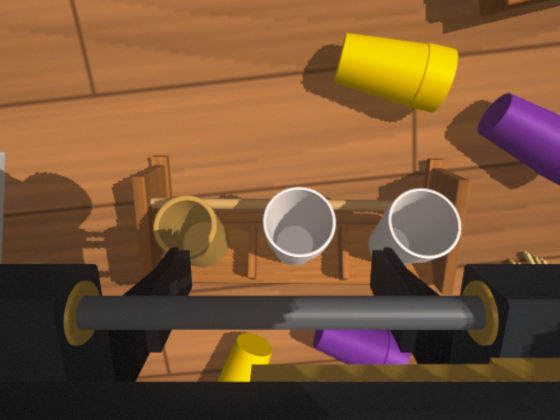

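The mouths are seen at (299,222) and (423,225) in the wrist view, against (301,222) and (427,224) predicted. The estimates hold to within about 4 mm. I'll take the middle pot first.

Call:
apply_moves(
  plan=[
    {"grip": 1, "offset": [-3.9, 1.7, 2], "spin": 0.004},
    {"grip": 1, "offset": [-3.9, 1.7, 6], "spin": 0.004},
    {"grip": 1, "offset": [-3.9, 1.7, 10], "spin": 0.004},
    {"grip": 1, "offset": [-3.9, 1.7, 12], "spin": 0.004},
    {"grip": 1, "offset": [-3.9, 1.7, 12], "spin": 0.004},
  ],
)

```text
time_s: 2.65
tcp_pos: [0.5505, 0.2222, 0.1705]
ee_rot: [[-0.993, 0.114, -0.007], [0.114, 0.994, -0.004], [0.007, -0.005, -1.0]]
wrist_force: [-0.4, -0.0, 0.7]
gripper_width: 0.999
gripper_force: 0.0
```

```bash
python3 - <<'E'
from station import r
from h import *
go(r,[.5532,.2281,.1288],83.8)
E
```

```text
t 2.65 tcp [0.5505 0.2222 0.1705] yaw_y 83.5 j [ 3.760e+01  2.120e+01 -7.400e+00 -1.000e-01 -6.190e+01 -1.341e+02] F [-0.4 -0.   0.7] w 0.999 off cm [-0.23  0.64  4.16] spin [np.float64(-0.006), np.float64(3.136)]
```

Call:
apply_moves(
  plan=[
    {"grip": 1, "offset": [-0.2, 0.6, 0], "spin": 0},
    {"grip": 1, "offset": [-0.2, 0.6, 2], "spin": 0},
    {"grip": 1, "offset": [-0.2, 0.6, 4.1], "spin": 0},
    {"grip": 1, "offset": [-0.2, 0.6, 4.1], "spin": 0},
    {"grip": 1, "offset": [-0.2, 0.6, 4.1], "spin": 0},
  ],
)

```text
time_s: 3.15
tcp_pos: [0.5565, 0.231, 0.1351]
ee_rot: [[-0.994, 0.111, 0.003], [0.111, 0.994, 0.001], [-0.003, 0.001, -1.0]]
wrist_force: [0.6, 0.1, 0.8]
gripper_width: 1.001
gripper_force: 0.0
```

```bash
python3 - <<'E'
from station import r
from h import *
go(r,[.5532,.2281,.1288],83.8)
w=r.capture('wrist');cv2.imwrite('pics/w2.png',w['img'])
E
```

```text
t 3.15 tcp [0.5565 0.231  0.1351] yaw_y 83.6 j [ 3.790e+01  2.350e+01 -9.300e+00  1.000e-01 -5.700e+01 -1.344e+02] F [0.6 0.1 0.8] w 1.001 off cm [ 0.3  -0.33  0.63] spin [np.float64(-0.004), np.float64(3.138)]
```

View pics/w2.png

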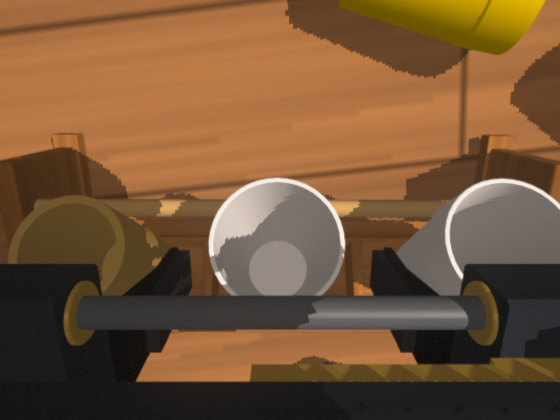

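The mouth is centred between the fingers at about (277,245), and neither neighbour is touched. I'll go down the last 6 mm and close.

Call:
apply_moves(
  plan=[
    {"grip": 1, "offset": [0.2, -0.2, 0.6], "spin": 0},
    {"grip": 1, "offset": [0.2, -0.2, 0.6], "spin": 0},
    {"grip": 0.6, "offset": [0.2, -0.2, 0.6], "spin": 0},
    {"grip": 0.6, "offset": [0.2, -0.2, 0.6], "spin": 0},
    {"grip": 0.6, "offset": [0.2, -0.2, 0.6], "spin": 0},
  ],
)

```text
time_s: 3.7
tcp_pos: [0.5533, 0.2288, 0.1274]
ee_rot: [[-0.994, 0.112, 0.0], [0.112, 0.994, 0.0], [-0.0, 0.0, -1.0]]
wrist_force: [-0.5, -0.2, -0.1]
gripper_width: 0.813
gripper_force: 0.0
```

Call:
apply_moves(
  plan=[
    {"grip": 0.6, "offset": [0, 0, 0], "spin": 0},
    {"grip": 0.6, "offset": [0, 0, 0], "spin": 0},
    {"grip": 0.6, "offset": [0, 0, 0], "spin": 0},
  ],
)

```text
time_s: 4.0
tcp_pos: [0.5533, 0.2288, 0.1273]
ee_rot: [[-0.994, 0.112, 0.0], [0.112, 0.994, 0.0], [-0.0, 0.0, -1.0]]
wrist_force: [-1.0, 0.1, 0.5]
gripper_width: 0.75
gripper_force: 30.0
```

```bash
python3 - <<'E'
from station import r
from h import *
go(r,[.5532,.2281,.1288],83.8)
print(r.sense()['gripper_force'])
E
```

```text
t 4.0 tcp [0.5533 0.2288 0.1273] yaw_y 83.6 j [  37.9   23.7  -10.3    0.   -56.  -134.4] F [-1.   0.1  0.5] w 0.75 off cm [ 0.   -0.07 -0.15] spin [np.float64(-0.004), np.float64(3.138)]
30.001340575427093
```

Call:
apply_moves(
  plan=[
    {"grip": 0.6, "offset": [0.5, 0, -0.9], "spin": 0},
    {"grip": 0.6, "offset": [1.6, 0, -2.6], "spin": 0},
    {"grip": 0.6, "offset": [3.1, 0, -5.1], "spin": 0},
    {"grip": 0.6, "offset": [4.7, 0, -7.7], "spin": 0},
    {"grip": 0.6, "offset": [6.3, 0, -10.3], "spin": 0},
  ],
)

```text
time_s: 4.5
tcp_pos: [0.4893, 0.2355, 0.2311]
ee_rot: [[-0.994, 0.112, -0.001], [0.112, 0.994, -0.001], [0.001, -0.001, -1.0]]
wrist_force: [0.1, 1.0, -1.2]
gripper_width: 0.75
gripper_force: 30.0
```

Call:
apply_moves(
  plan=[
    {"grip": 0.6, "offset": [0, -1, -3], "spin": 0},
    {"grip": 0.6, "offset": [0, -4, -5], "spin": 0},
    {"grip": 0.6, "offset": [0, -7, -5], "spin": 0},
    {"grip": 0.6, "offset": [0, -7, -5], "spin": 0},
    {"grip": 0.6, "offset": [0, -7, -5], "spin": 0},
  ],
)

```text
time_s: 5.0
tcp_pos: [0.4822, 0.1657, 0.2804]
ee_rot: [[-0.994, 0.113, 0.0], [0.113, 0.994, 0.001], [0.0, 0.001, -1.0]]
wrist_force: [0.1, -0.4, -1.0]
gripper_width: 0.751
gripper_force: 30.0
```

```bash
python3 - <<'E'
from station import r
from h import *
go(r,[.5532,.2281,.1288],83.8)
w=r.capture('wrist')['img'];a=r.capture('scene')['img']
cv2.imwrite('pics/c3.png',np.hstack([cv2.resize(w,(400,300)),cv2.resize(a[60:285,200:500],(400,300))]))
E
```

```text
t 5.0 tcp [0.4822 0.1657 0.2804] yaw_y 83.5 j [  37.2    8.3   -8.9   -0.   -72.8 -133.7] F [ 0.1 -0.4 -1. ] w 0.751 off cm [-6.35  6.99 15.17] spin [np.float64(-0.005), np.float64(3.137)]
```

View pics/c3.png

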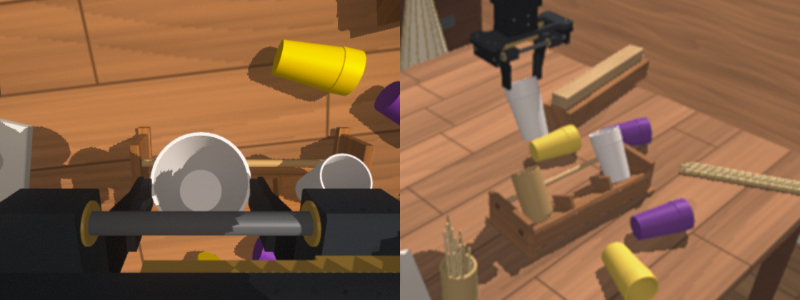

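The pot is held securely, still leaning about 30° between the pads. The tool cannot tilt, so I'll turn the pot 90° and push its base against the outer face of the stand's fixed right board. That should pivot it upright in the pads.

Call:
apply_moves(
  plan=[
    {"grip": 0.6, "offset": [-1.5, -4, 0], "spin": -0.14},
    {"grip": 0.6, "offset": [-3, -8, 0], "spin": -0.28},
    {"grip": 0.6, "offset": [-4.5, -12, 0], "spin": -0.42},
    {"grip": 0.6, "offset": [-6, -16, 0], "spin": -0.56},
    {"grip": 0.6, "offset": [-7.4, -20.2, 0], "spin": -0.7},
  ],
)

```text
time_s: 5.6
tcp_pos: [0.5334, -0.0385, 0.2796]
ee_rot: [[-0.838, -0.546, -0.001], [-0.546, 0.838, -0.0], [0.001, 0.0, -1.0]]
wrist_force: [0.7, 0.6, -1.6]
gripper_width: 0.751
gripper_force: 30.0
```

Call:
apply_moves(
  plan=[
    {"grip": 0.6, "offset": [0, 0, 2], "spin": -0.14},
    {"grip": 0.6, "offset": [0, 0, 4], "spin": -0.28},
    {"grip": 0.6, "offset": [0, 0, 6], "spin": -0.42},
    {"grip": 0.6, "offset": [0, 0, 8], "spin": -0.56},
    {"grip": 0.6, "offset": [0, 0, 8], "spin": -0.7},
  ],
)

```text
time_s: 6.1
tcp_pos: [0.5309, -0.0374, 0.1962]
ee_rot: [[-0.29, -0.957, -0.008], [-0.957, 0.29, -0.001], [0.003, 0.008, -1.0]]
wrist_force: [-0.6, -1.1, -1.5]
gripper_width: 0.752
gripper_force: 30.0
```

Call:
apply_moves(
  plan=[
    {"grip": 0.6, "offset": [0, 0, 0], "spin": -0.14},
    {"grip": 0.6, "offset": [0, 0, 0], "spin": -0.17},
    {"grip": 0.6, "offset": [0, 0, 0], "spin": -0.17},
  ],
)

```text
time_s: 6.4
tcp_pos: [0.5331, -0.0374, 0.1998]
ee_rot: [[-0.131, -0.991, -0.001], [-0.991, 0.131, -0.0], [0.0, 0.001, -1.0]]
wrist_force: [0.0, -0.1, -1.1]
gripper_width: 0.752
gripper_force: 30.0
```

```bash
python3 - <<'E'
from station import r
from h import *
import pickle
go(r,[.533,-.043,.130],173.8)
b=r.capture('top');pickle.dump(b,open('b2.pkl','wb'))
a=r.capture('scene');pickle.dump(a,open('a2.pkl','wb'))
# board outer edge from scene/top clouds: points near board height, left of it
for c,n in((b,'top'),(a,'scene')):
    v,u=np.mgrid[0:420,0:560];P=deproj(c,u.ravel(),v.ravel());S=P-[.5827,.228,0]
    t=np.radians(-6.2);xs=S[:,0]*np.cos(t)+S[:,1]*np.sin(t);ys=-S[:,0]*np.sin(t)+S[:,1]*np.cos(t)
    m=(abs(S[:,2]-.080)<.008)&(abs(ys+.172)<.03)&(abs(xs)<.07)
    print(n,m.sum(),np.percentile(ys[m],[2,10,50,90,98]).round(4),np.percentile(xs[m],[2,98]).round(3),np.percentile(P[m][:,2],[50,95]).round(3))
cv2.imwrite('pics/c4.png',np.hstack([cv2.resize(b['img'][150:300,200:400],(400,300)),cv2.resize(a['img'][100:325,150:450],(400,300))]))
E
```

```text
t 6.4 tcp [ 0.5331 -0.0374  0.1998] yaw_y 172.4 j [ 13.4  13.9 -13.5  -0.  -62.6 -20.9] F [ 0.  -0.1 -1.1] w 0.752 off cm [ 0.56 -0.07  6.98] spin [np.float64(-0.024), np.float64(3.118)]
top 7 [-0.1749 -0.1725 -0.1679 -0.1651 -0.1649] [0.062 0.066] [0.084 0.086]
scene 253 [-0.1778 -0.1766 -0.1723 -0.1644 -0.1611] [-0.06   0.065] [0.083 0.087]
```

View pics/c4.png

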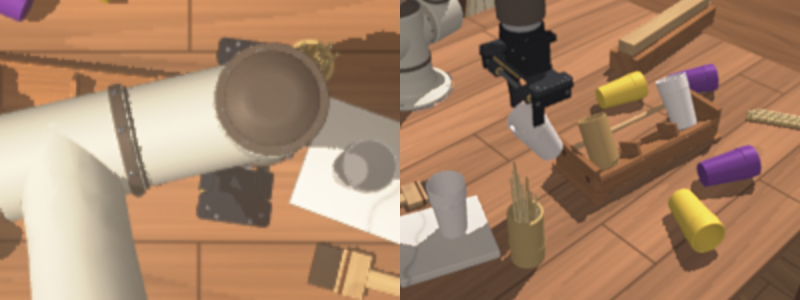

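Call:
apply_moves(
  plan=[
    {"grip": 0.6, "offset": [0.3, 0, 2], "spin": -0.024},
    {"grip": 0.6, "offset": [0.3, 0, 5], "spin": -0.024},
    {"grip": 0.6, "offset": [0.3, 0, 7], "spin": -0.024},
    {"grip": 0.6, "offset": [0.3, 0, 7], "spin": -0.024},
  ],
)

```text
time_s: 6.9
tcp_pos: [0.5302, -0.0411, 0.1274]
ee_rot: [[-0.108, -0.994, -0.007], [-0.994, 0.108, -0.001], [0.002, 0.007, -1.0]]
wrist_force: [-0.8, -0.9, -1.7]
gripper_width: 0.754
gripper_force: 30.0
```

Call:
apply_moves(
  plan=[
    {"grip": 0.6, "offset": [-0.7, 0, 0], "spin": 0},
    {"grip": 0.6, "offset": [-1.4, 0, 0], "spin": 0},
    {"grip": 0.6, "offset": [-2.1, 0, 0], "spin": 0},
    {"grip": 0.6, "offset": [-2.8, 0, 0], "spin": 0},
  ],
)

```text
time_s: 7.3
tcp_pos: [0.5361, -0.0121, 0.1312]
ee_rot: [[-0.106, -0.994, 0.002], [-0.994, 0.106, 0.0], [-0.001, -0.002, -1.0]]
wrist_force: [-0.3, -0.5, -0.9]
gripper_width: 0.751
gripper_force: 30.0
```

```bash
cat > st.py <<'E'
from station import r
from h import *
go(r,[.533,-.043,.130],173.8)
s=r.sense();t=np.radians(-6.2);S=np.array(s['tcp_pos'])-[.5827,.228,0]
print('dist to face mm',1000*(-.178-(-S[0]*np.sin(t)+S[1]*np.cos(t))))
E
python3 st.py
```

```text
t 7.3 tcp [ 0.5361 -0.0121  0.1312] yaw_y 173.9 j [ 16.1  17.8 -18.9   0.  -53.1 -22.1] F [-0.3 -0.5 -0.9] w 0.751 off cm [ 3.11 -0.02  0.12] spin [np.float64(-3.14), np.float64(0.002)]
dist to face mm 65.72376015042991
```

Call:
apply_moves(
  plan=[
    {"grip": 0.6, "offset": [-0.8, 0, 0], "spin": 0},
    {"grip": 0.6, "offset": [-1.6, 0, 0], "spin": 0},
    {"grip": 0.6, "offset": [-2.3, 0, 0], "spin": 0},
    {"grip": 0.6, "offset": [-2.3, 0, 0], "spin": 0},
  ],
)

```text
time_s: 7.7
tcp_pos: [0.5379, 0.0107, 0.1301]
ee_rot: [[-0.105, -0.994, -0.0], [-0.994, 0.105, 0.0], [-0.0, 0.0, -1.0]]
wrist_force: [0.5, -0.5, -2.1]
gripper_width: 0.748
gripper_force: 30.0
```

```bash
python3 st.py; python3 - <<'E'
from station import r
from h import *
import pickle
a=r.capture('scene');pickle.dump(a,open('a3.pkl','wb'))
cv2.imwrite('pics/c5.png',cv2.resize(a['img'][140:290,180:380],(800,600)))
E
```

```text
t 7.7 tcp [0.5379 0.0107 0.1301] yaw_y 174.0 j [ 18.4  18.1 -18.6  -0.  -53.2 -24.5] F [ 0.5 -0.5 -2.1] w 0.748 off cm [ 5.4  -0.07  0.01] spin [np.float64(-3.139), np.float64(0.003)]
dist to face mm 42.82448418223256
```

View pics/c5.png

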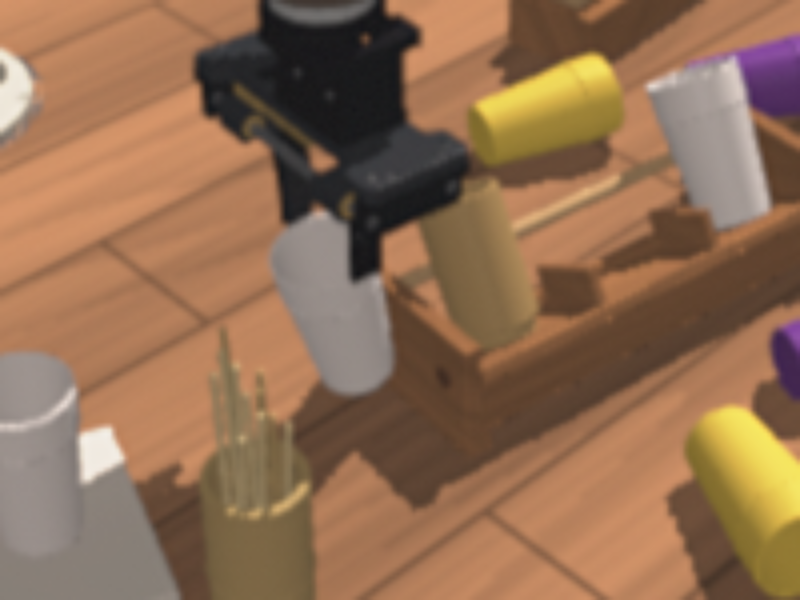

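Call:
apply_moves(
  plan=[
    {"grip": 0.6, "offset": [-0.6, 0, 0], "spin": 0},
    {"grip": 0.6, "offset": [-1.2, 0, 0], "spin": 0},
    {"grip": 0.6, "offset": [-1.2, 0, 0], "spin": 0},
  ],
)

```text
time_s: 8.05
tcp_pos: [0.5391, 0.0223, 0.13]
ee_rot: [[-0.106, -0.994, -0.0], [-0.994, 0.106, 0.0], [-0.0, 0.0, -1.0]]
wrist_force: [0.8, -0.9, -2.7]
gripper_width: 0.747
gripper_force: 30.0
```

```bash
python3 st.py; cat > tilt.py <<'E'
# tilt of held pot: mid-line of the white silhouette in the scene view compared with projected vertical
from station import r
from h import *
import pickle
from scipy.optimize import least_squares
def tilt(name='scene'):
    s=r.sense();g=np.array(s['tcp_pos'])-[0,0,.003]
    c=r.capture(name);pickle.dump(c,open('last.pkl','wb'))
    v,u=np.mgrid[0:420,0:560];P=deproj(c,u.ravel(),v.ravel());h=cv2.cvtColor(c['img'],cv2.COLOR_BGR2HSV).reshape(-1,3)
    m=(h[:,1]<50)&(h[:,2]>90)&(np.hypot(*(P[:,:2]-g[:2]).T)<.06)&(P[:,2]<g[2]-.025)&(P[:,2]>g[2]-.096)
    Q=P[m]-g
    # axis point at depth d below g: p0+d*(k); radius = 26..32.8 taper
    def f(x):
        d=-Q[:,2];R=np.interp(103-d*1000,[0,85],[.026,.0328])
        return np.hypot(Q[:,0]-x[0]-x[2]*d,Q[:,1]-x[1]-x[3]*d)-R
    o=least_squares(f,[0,0,0,0],loss='soft_l1',f_scale=.002)
    print('n',m.sum(),'axis offset mm',(o.x[:2]*1000).round(1),'tilt deg x,y (base toward +)',np.degrees(np.arctan(o.x[2:])).round(1),'rms',np.sqrt(np.mean(o.fun**2)).round(4))
    return m
if __name__=='__main__': tilt()
E
python3 tilt.py
```

```text
t 8.05 tcp [0.5391 0.0223 0.13  ] yaw_y 173.9 j [ 19.6  18.3 -18.4  -0.  -53.3 -25.7] F [ 0.8 -0.9 -2.7] w 0.747 off cm [ 6.56 -0.08  0.  ] spin [np.float64(-3.14), np.float64(0.002)]
dist to face mm 31.1807377861697
n 404 axis offset mm [-0.4 -5. ] tilt deg x,y (base toward +) [-0.5  7.6] rms 0.0015
```

Call:
apply_moves(
  plan=[
    {"grip": 0.6, "offset": [-0.3, 0, 0], "spin": 0},
    {"grip": 0.6, "offset": [-0.7, 0, 0], "spin": 0},
    {"grip": 0.6, "offset": [-0.7, 0, 0], "spin": 0},
    {"grip": 0.6, "offset": [1.5, 0, 0], "spin": 0},
    {"grip": 0.6, "offset": [1.5, 0, 0], "spin": 0},
  ],
)

```text
time_s: 8.6
tcp_pos: [0.5372, 0.0061, 0.13]
ee_rot: [[-0.108, -0.994, -0.0], [-0.994, 0.108, 0.0], [-0.0, 0.0, -1.0]]
wrist_force: [0.6, 0.4, -0.6]
gripper_width: 0.749
gripper_force: 30.0
```

```bash
python3 st.py; python3 tilt.py
```

```text
t 8.6 tcp [0.5372 0.0061 0.13  ] yaw_y 173.8 j [ 17.9  18.1 -18.7  -0.  -53.2 -24.1] F [ 0.6  0.4 -0.6] w 0.749 off cm [ 4.92 -0.11 -0.01] spin [np.float64(-0.0), np.float64(3.142)]
dist to face mm 47.565114215147695
n 397 axis offset mm [-0. -5.] tilt deg x,y (base toward +) [-0.3 12.1] rms 0.0015
```

```bash
cat > tilt.py <<'E'
from station import r
from h import *
import pickle,sys
from scipy.optimize import least_squares
def fit(c,g,zlo=-.112,zhi=.03,x0=(0,0,0,0,.1),dbg=True):
    v,u=np.mgrid[0:420,0:560];P=deproj(c,u.ravel(),v.ravel());h=cv2.cvtColor(c['img'],cv2.COLOR_BGR2HSV).reshape(-1,3)
    m=(h[:,1]<50)&(h[:,2]>90)&(np.hypot(*(P[:,:2]-g[:2]).T)<.07)&(P[:,2]<g[2]+zhi)&(P[:,2]>g[2]+zlo)
    m=cv2.erode(m.reshape(420,560).astype(np.uint8),np.ones((3,3))).ravel()>0
    Q=P[m]-g
    def f(x):   # axis through (x0,x1,0), direction (-k, 1) ; x4 = height above base of that point
        a=np.array([-x[2],-x[3],1]);a/=np.linalg.norm(a)
        d=Q-[x[0],x[1],0];s=d@a;rho=np.linalg.norm(d-np.outer(s,a),axis=1);hh=s+x[4]
        return np.where(hh>.085,rho-.034,rho-(.026+.08*np.clip(hh,0,.085)))+3*np.clip(hh-.115,0,None)+3*np.clip(-hh,0,None)
    o=least_squares(f,x0,loss='soft_l1',f_scale=.0015)
    x=o.x
    if dbg: print('n',m.sum(),'off mm',(x[:2]*1000).round(1),'base toward + deg',np.degrees(np.arctan(x[2:4])).round(1),'grasp above base mm',round(x[4]*1000,1),'rms',np.sqrt(np.mean(o.fun**2)).round(4))
    return o
if __name__=='__main__':
    s=r.sense();g=np.array(s['tcp_pos'])-[0,0,.003]
    c=r.capture('scene');pickle.dump((c,g),open('last.pkl','wb'));fit(c,g)
E
python3 tilt.py
python3 - <<'E'
# cross-check: silhouette mid-line in scene view
import pickle
from h import *
c,g=pickle.load(open('last.pkl','rb'))
h=cv2.cvtColor(c['img'],cv2.COLOR_BGR2HSV)
p0=proj(c,g);p1=proj(c,g-[0,0,.1]);print('axis if vertical',p0,p1)
for v in range(int(p0[1])-10,int(p1[1])+16,5):
    x=np.arange(int(p0[0])-40,int(p0[0])+45);k=x[(h[v,x,1]<50)&(h[v,x,2]>90)]
    print(v,k.min() if len(k) else None,k.max() if len(k) else None,len(k))
E
```

```text
n 697 off mm [ 1.2 -2. ] base toward + deg [-0.3 12.3] grasp above base mm 93.8 rms 0.0019
axis if vertical [260.69148742 205.74342026] [261.8184552  234.67209153]
195 253 262 10
200 248 265 18
205 246 265 20
210 248 273 23
215 249 274 26
220 252 274 23
225 255 275 21
230 257 276 20
235 259 275 17
240 None None 0
245 None None 0
```

The pot is still about 12° off. That is inside its self-righting angle, so I'll back away from the board, press it flat on the free table here, let go, and regrasp upright and higher on the collar.

Call:
apply_moves(
  plan=[
    {"grip": 0.6, "offset": [2.2, 0, 0], "spin": 0},
    {"grip": 0.6, "offset": [2.2, 0, 1.5], "spin": 0},
    {"grip": 0.6, "offset": [2.2, 0, 2.5], "spin": 0},
    {"grip": 0.6, "offset": [2.2, 0, 2.8], "spin": 0},
    {"grip": 0.6, "offset": [2.2, 0, 3.0], "spin": 0},
  ],
)

```text
time_s: 9.2
tcp_pos: [0.5384, -0.0151, 0.1061]
ee_rot: [[-0.102, -0.995, 0.006], [-0.995, 0.102, -0.003], [0.002, -0.007, -1.0]]
wrist_force: [-6.3, -0.4, 31.7]
gripper_width: 0.759
gripper_force: 30.2
```

Call:
apply_moves(
  plan=[
    {"grip": 0.6, "offset": [0, 0, 0.2], "spin": 0},
    {"grip": 0.6, "offset": [0, 0, 0.3], "spin": 0},
    {"grip": 0.6, "offset": [0, 0, 0.3], "spin": 0},
  ],
)

```text
time_s: 9.5
tcp_pos: [0.5406, -0.0146, 0.1052]
ee_rot: [[-0.101, -0.995, 0.013], [-0.995, 0.101, -0.002], [0.0, -0.013, -1.0]]
wrist_force: [-4.1, -0.2, 32.3]
gripper_width: 0.756
gripper_force: 30.3
```

```bash
python3 st.py; python3 tilt.py
```

```text
t 9.5 tcp [ 0.5406 -0.0146  0.1052] yaw_y 174.2 j [ 15.8  19.7 -20.7   0.4 -49.  -21.9] F [-4.1 -0.2 32.3] w 0.756 off cm [ 2.9   0.44 -2.48] spin [np.float64(-3.135), np.float64(0.007)]
dist to face mm 67.72589912844757
n 608 off mm [ 0.5 -0.6] base toward + deg [-2.7 14. ] grasp above base mm 92.4 rms 0.0017
```

Call:
apply_moves(
  plan=[
    {"grip": 0.6, "offset": [-0.6, 0, -0.2], "spin": 0},
    {"grip": 0.6, "offset": [-1.2, 0, -0.2], "spin": 0},
    {"grip": 0.6, "offset": [-1.8, 0, -0.2], "spin": 0},
    {"grip": 0.6, "offset": [-2.4, 0, -0.2], "spin": 0},
    {"grip": 0.6, "offset": [-2.4, 0, -0.2], "spin": 0},
  ],
)

```text
time_s: 10.05
tcp_pos: [0.5432, 0.011, 0.1039]
ee_rot: [[-0.102, -0.995, 0.013], [-0.995, 0.102, 0.001], [-0.002, -0.012, -1.0]]
wrist_force: [-0.6, 0.5, 15.1]
gripper_width: 0.757
gripper_force: 30.1
```

```bash
python3 st.py; python3 tilt.py
```

```text
t 10.05 tcp [0.5432 0.011  0.1039] yaw_y 174.1 j [ 18.4  20.  -20.3   0.2 -48.9 -24.4] F [-0.6  0.5 15.1] w 0.757 off cm [ 5.47  0.43 -2.63] spin [np.float64(-3.136), np.float64(0.006)]
dist to face mm 41.97155985549003
n 720 off mm [-0.  -4.7] base toward + deg [-3.8  2.1] grasp above base mm 92.6 rms 0.0018
```

Call:
apply_moves(
  plan=[
    {"grip": 1, "offset": [0, 0, 0], "spin": 0},
    {"grip": 1, "offset": [0, 0, 0], "spin": 0},
    {"grip": 1, "offset": [0.2, 0, -0.4], "spin": 0},
    {"grip": 1, "offset": [0.4, 0, -0.6], "spin": 0},
  ],
)

```text
time_s: 10.5
tcp_pos: [0.5372, 0.0049, 0.105]
ee_rot: [[-0.106, -0.994, -0.001], [-0.994, 0.106, -0.0], [0.0, 0.001, -1.0]]
wrist_force: [0.4, -0.4, 0.5]
gripper_width: 0.975
gripper_force: 0.0
```

```bash
python3 st.py; python3 tilt.py
```

```text
t 10.5 tcp [0.5372 0.0049 0.105 ] yaw_y 173.9 j [ 17.8  19.8 -20.5   0.  -49.8 -23.9] F [ 0.4 -0.4  0.5] w 0.975 off cm [ 4.81 -0.09 -2.5 ] spin [np.float64(-3.14), np.float64(0.002)]
dist to face mm 48.71945320924895
n 649 off mm [2.5 6.4] base toward + deg [-2.3 -1. ] grasp above base mm 96.2 rms 0.0018
```

```bash
cat > rim.py <<'E'
from station import r
from h import *
import sys
from scipy.optimize import least_squares
def rim(cx,cy,z,name='wrist',tol=.004):
    c=r.capture(name);v,u=np.mgrid[0:420,0:560];P=deproj(c,u.ravel(),v.ravel());h=cv2.cvtColor(c['img'],cv2.COLOR_BGR2HSV).reshape(-1,3)
    m=(h[:,1]<60)&(h[:,2]>110)&(np.hypot(P[:,0]-cx,P[:,1]-cy)<.06)
    m&=(abs(P[:,2]-z)<tol)
    Q=P[m]
    o=least_squares(lambda x:np.hypot(Q[:,0]-x[0],Q[:,1]-x[1])-.03275,[cx,cy],loss='soft_l1',f_scale=.001)
    a=np.degrees(np.arctan2(Q[:,1]-o.x[1],Q[:,0]-o.x[0]))
    print(name,m.sum(),'rim centre',o.x.round(4),'rms',np.sqrt(np.mean(o.fun**2)).round(4),'zmean',Q[:,2].mean().round(4),'arc hist',np.histogram(a,8,(-180,180))[0])
rim(*map(float,sys.argv[1:4]),*(sys.argv[4:5] or ['wrist']))
E
python3 rim.py .54 .008 .113
```

```text
wrist 2007 rim centre [0.5384 0.0067] rms 0.0009 zmean 0.1128 arc hist [306 392 379 305 114 204 103 204]
```

Call:
apply_moves(
  plan=[
    {"grip": 1, "offset": [-0.15, 0, -0.15], "spin": 0},
    {"grip": 0.6, "offset": [-0.15, 0, -0.15], "spin": 0},
    {"grip": 0.6, "offset": [-0.15, 0, -0.15], "spin": 0},
    {"grip": 0.6, "offset": [-0.15, 0, -0.15], "spin": 0},
    {"grip": 0.6, "offset": [-0.15, 0, -0.15], "spin": 0},
  ],
)

```text
time_s: 11.1
tcp_pos: [0.5377, 0.0063, 0.1071]
ee_rot: [[-0.106, -0.994, 0.0], [-0.994, 0.106, -0.0], [0.0, -0.0, -1.0]]
wrist_force: [-4.0, 0.3, 9.2]
gripper_width: 0.724
gripper_force: 4.2
```

Call:
apply_moves(
  plan=[
    {"grip": 0.6, "offset": [0, 0, 0], "spin": 0},
    {"grip": 0.6, "offset": [0, 0, -2], "spin": 0},
    {"grip": 0.6, "offset": [0, 0, -6], "spin": 0},
    {"grip": 0.6, "offset": [0, 0, -11], "spin": 0},
    {"grip": 0.6, "offset": [0, 0, -16], "spin": 0},
  ],
)

```text
time_s: 11.6
tcp_pos: [0.537, 0.0062, 0.2682]
ee_rot: [[-0.106, -0.994, -0.001], [-0.994, 0.106, -0.0], [0.0, 0.001, -1.0]]
wrist_force: [0.8, -0.7, 0.8]
gripper_width: 0.602
gripper_force: 0.0
```

```bash
python3 tilt.py; python3 - <<'E'
from station import r
from h import *
go(r,[.5094,-.208,.29],120)
E
python3 rim.py .5094 -.208 .133 top; python3 rim.py .5094 -.208 .133 scene
```

```text
n 0 off mm [0. 0.] base toward + deg [0. 0.] grasp above base mm 100.0 rms nan
t 11.65 tcp [0.5419 0.006  0.2786] yaw_y 174.0 j [ 18.   11.   -5.9   0.3 -72.1 -24.1] F [ 2.9 -0.9  7.7] w 0.6 off cm [21.62  0.97 -1.21] spin [np.float64(-2.199), np.float64(0.942)]
top 102 rim centre [ 0.5093 -0.208 ] rms 0.0009 zmean 0.1335 arc hist [11 16 16 12 12 11 13 11]
scene 130 rim centre [ 0.5089 -0.2077] rms 0.0014 zmean 0.1321 arc hist [14 10 21 25 17  5 18 20]
  return _methods._mean(a, axis=axis, dtype=dtype,
  ret = ret.dtype.type(ret / rcount)
```

```bash
python3 rim.py .5384 .0067 .113; python3 - <<'E'
from station import r
from h import *
a=r.capture('scene');b=r.capture('wrist')
cv2.imwrite('pics/c6.png',np.vstack([np.hstack([cv2.resize(b['img'],(400,300)),cv2.resize(a['img'][140:290,180:380],(400,300))])]))
E
```

```text
wrist 763 rim centre [0.5385 0.0065] rms 0.0009 zmean 0.1128 arc hist [ 84  97  91  81  92 109 109 100]
```

View pics/c6.png

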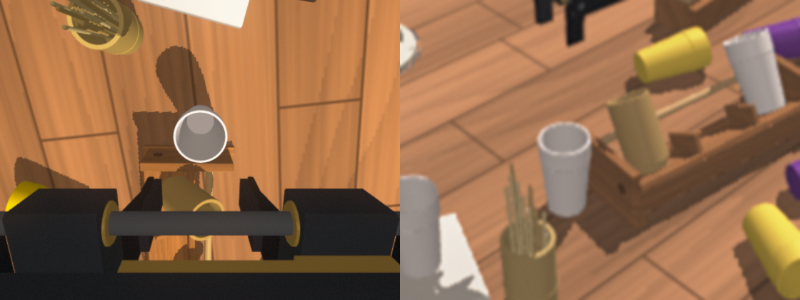

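The pot stands upright at (.5385,.0066), rim in view at about (200,137) in the left half. The grip slid off over the rim. I'll regrasp a few mm lower and give the jaws more time to close.

Call:
apply_moves(
  plan=[
    {"grip": 1, "offset": [0, -0.1, 2], "spin": 0},
    {"grip": 1, "offset": [0, -0.1, 5], "spin": 0},
    {"grip": 1, "offset": [0, -0.1, 9], "spin": 0},
    {"grip": 1, "offset": [0, -0.1, 13], "spin": 0},
    {"grip": 1, "offset": [0, -0.1, 13], "spin": 0},
  ],
)

```text
time_s: 12.4
tcp_pos: [0.533, 0.0051, 0.1297]
ee_rot: [[-0.108, -0.994, -0.016], [-0.994, 0.108, -0.003], [0.005, 0.016, -1.0]]
wrist_force: [-0.7, -0.3, -1.0]
gripper_width: 0.955
gripper_force: 0.0
```

Call:
apply_moves(
  plan=[
    {"grip": 1, "offset": [0, 0, 1.5], "spin": 0},
    {"grip": 1, "offset": [0, 0, 3.6], "spin": 0},
    {"grip": 1, "offset": [0, 0, 3.6], "spin": 0},
    {"grip": 1, "offset": [0, 0, 3.6], "spin": 0},
  ],
)

```text
time_s: 12.8
tcp_pos: [0.5392, 0.0062, 0.1017]
ee_rot: [[-0.106, -0.994, 0.001], [-0.994, 0.106, -0.001], [0.0, -0.001, -1.0]]
wrist_force: [0.0, -0.8, 0.2]
gripper_width: 0.99
gripper_force: 0.0
```

```bash
python3 st.py; python3 rim.py .5384 .0067 .113
```

```text
t 12.8 tcp [0.5392 0.0062 0.1017] yaw_y 173.9 j [ 17.9  20.1 -20.5   0.1 -49.4 -24. ] F [ 0.  -0.8  0.2] w 0.99 off cm [ 4.96  0.09 -2.83] spin [np.float64(-3.139), np.float64(0.002)]
dist to face mm 47.18763160201525
wrist 2174 rim centre [0.5384 0.0067] rms 0.0009 zmean 0.1128 arc hist [314 412 398 317 114 270 152 197]
```

Call:
apply_moves(
  plan=[
    {"grip": 0.6, "offset": [0, 0, 0], "spin": 0},
    {"grip": 0.6, "offset": [0, 0, 0], "spin": 0},
    {"grip": 0.6, "offset": [0, 0, 0], "spin": 0},
  ],
)

```text
time_s: 13.15
tcp_pos: [0.5388, 0.0063, 0.1014]
ee_rot: [[-0.106, -0.994, 0.001], [-0.994, 0.106, 0.0], [-0.0, -0.001, -1.0]]
wrist_force: [0.3, -0.0, -0.6]
gripper_width: 0.81
gripper_force: 0.0
```

Call:
apply_moves(
  plan=[
    {"grip": 0.6, "offset": [0, 0, 0], "spin": 0},
  ],
)

```text
time_s: 13.25
tcp_pos: [0.5386, 0.0063, 0.1012]
ee_rot: [[-0.106, -0.994, 0.001], [-0.994, 0.106, 0.0], [-0.0, -0.001, -1.0]]
wrist_force: [-0.1, 0.7, 1.1]
gripper_width: 0.762
gripper_force: 30.0
```

Call:
apply_moves(
  plan=[
    {"grip": 0.6, "offset": [0, 0, 0], "spin": 0},
    {"grip": 0.6, "offset": [0, 0, 0], "spin": 0},
  ],
)

```text
time_s: 13.45
tcp_pos: [0.5386, 0.0062, 0.1012]
ee_rot: [[-0.106, -0.994, 0.0], [-0.994, 0.106, -0.0], [0.0, -0.0, -1.0]]
wrist_force: [-1.7, 0.1, 3.8]
gripper_width: 0.763
gripper_force: 30.0
```

```bash
python3 st.py; python3 rim.py .5384 .0067 .113
```

```text
t 13.45 tcp [0.5386 0.0062 0.1012] yaw_y 173.9 j [ 17.9  20.1 -20.6   0.  -49.3 -24. ] F [-1.7  0.1  3.8] w 0.763 off cm [ 4.96  0.04 -2.88] spin [np.float64(-3.14), np.float64(0.002)]
dist to face mm 47.218617506049995
wrist 2207 rim centre [0.5394 0.0065] rms 0.0009 zmean 0.1129 arc hist [321 427 392 297 108 296 176 190]
```

Call:
apply_moves(
  plan=[
    {"grip": 0.6, "offset": [0, 0, -0.5], "spin": 0},
    {"grip": 0.6, "offset": [0, 0, -2], "spin": 0},
    {"grip": 0.6, "offset": [0, 0, -5], "spin": 0},
    {"grip": 0.6, "offset": [0, 0, -9], "spin": 0},
    {"grip": 0.6, "offset": [0, 0, -9], "spin": 0},
  ],
)

```text
time_s: 14.0
tcp_pos: [0.5421, 0.0067, 0.1962]
ee_rot: [[-0.105, -0.994, 0.012], [-0.994, 0.105, 0.002], [-0.003, -0.011, -1.0]]
wrist_force: [0.6, 0.2, -1.0]
gripper_width: 0.761
gripper_force: 30.0
```

```bash
python3 st.py; python3 tilt.py;python3 rim.py .5384 .0067 .203
```

```text
t 14.0 tcp [0.5421 0.0067 0.1962] yaw_y 174.0 j [ 17.9  14.5 -13.4   0.1 -61.5 -24. ] F [ 0.6  0.2 -1. ] w 0.761 off cm [5.06 0.46 6.6 ] spin [np.float64(-3.139), np.float64(0.003)]
dist to face mm 46.344162309674644
n 773 off mm [1.3 4.6] base toward + deg [-1.5 -0.7] grasp above base mm 90.0 rms 0.0016
wrist 2408 rim centre [0.5408 0.0068] rms 0.0009 zmean 0.2044 arc hist [336 478 443 330 137 289 175 220]
```

Call:
apply_moves(
  plan=[
    {"grip": 0.6, "offset": [1, 0, -4], "spin": 0},
    {"grip": 0.6, "offset": [5, 0.2, -7], "spin": 0.14},
    {"grip": 0.6, "offset": [9, 0.4, -9], "spin": 0.28},
    {"grip": 0.6, "offset": [13.5, 0.5, -9], "spin": 0.42},
    {"grip": 0.6, "offset": [18, 0.6, -9], "spin": 0.56},
  ],
)

```text
time_s: 14.6
tcp_pos: [0.5125, -0.1731, 0.2795]
ee_rot: [[-0.622, -0.783, -0.002], [-0.783, 0.622, 0.001], [0.0, 0.002, -1.0]]
wrist_force: [1.2, 0.8, -1.4]
gripper_width: 0.762
gripper_force: 30.0
```

```bash
python3 - <<'E'
from station import r
from h import *
go(r,[.5092,-.208,.28],120)
E
```

```text
t 14.6 tcp [ 0.5125 -0.1731  0.2795] yaw_y 141.5 j [ -1.5  11.5  -4.9  -0.1 -73.6 -37. ] F [ 1.2  0.8 -1.4] w 0.762 off cm [ 2.94 -1.92 -0.05] spin [np.float64(-2.766), np.float64(0.375)]
```

Call:
apply_moves(
  plan=[
    {"grip": 0.6, "offset": [1.5, -1, 0], "spin": 0.14},
    {"grip": 0.6, "offset": [2.9, -1.9, 0], "spin": 0.28},
    {"grip": 0.6, "offset": [2.9, -1.9, 0], "spin": 0.37},
    {"grip": 0.6, "offset": [2.9, -1.9, 0], "spin": 0.37},
    {"grip": 0.6, "offset": [2.9, -1.9, 0], "spin": 0.37},
  ],
)

```text
time_s: 15.1
tcp_pos: [0.5099, -0.2064, 0.2791]
ee_rot: [[-0.86, -0.511, -0.003], [-0.511, 0.86, 0.001], [0.002, 0.002, -1.0]]
wrist_force: [0.5, 0.5, -1.1]
gripper_width: 0.76
gripper_force: 30.0
```

```bash
python3 - <<'E'
from station import r
from h import *
go(r,[.5092,-.208,.28],120)
E
python3 tilt.py; python3 rim.py .5092 -.208 .293
```

```text
t 15.1 tcp [ 0.5099 -0.2064  0.2791] yaw_y 120.7 j [ -5.2  12.5  -3.7  -0.  -73.9 -54.1] F [ 0.5  0.5 -1.1] w 0.76 off cm [ 0.14 -0.1  -0.09] spin [np.float64(-3.129), np.float64(0.012)]
n 1131 off mm [1.4 1.4] base toward + deg [-0.4  2. ] grasp above base mm 90.5 rms 0.0016
wrist 1868 rim centre [ 0.5121 -0.2066] rms 0.0008 zmean 0.2917 arc hist [378 344 249  28 334  89 143 303]
```

Call:
apply_moves(
  plan=[
    {"grip": 0.6, "offset": [0.25, 0, 0.5], "spin": 0},
    {"grip": 0.6, "offset": [0.25, 0, 2], "spin": 0},
    {"grip": 0.6, "offset": [0.25, 0, 4], "spin": 0},
    {"grip": 0.6, "offset": [0.25, 0, 5.5], "spin": 0},
    {"grip": 0.6, "offset": [0.25, 0, 6.5], "spin": 0},
  ],
)

```text
time_s: 15.7
tcp_pos: [0.5075, -0.2075, 0.2141]
ee_rot: [[-0.86, -0.51, -0.002], [-0.51, 0.86, 0.001], [0.002, 0.002, -1.0]]
wrist_force: [-0.0, -0.6, -1.2]
gripper_width: 0.761
gripper_force: 30.0
```

Call:
apply_moves(
  plan=[
    {"grip": 0.6, "offset": [0, 0, 1], "spin": 0},
    {"grip": 0.6, "offset": [0, 0, 2], "spin": 0},
    {"grip": 0.6, "offset": [0, 0, 2], "spin": 0},
  ],
)

```text
time_s: 16.0
tcp_pos: [0.5075, -0.2077, 0.1942]
ee_rot: [[-0.861, -0.509, -0.003], [-0.509, 0.861, 0.001], [0.002, 0.002, -1.0]]
wrist_force: [0.1, -0.2, -1.0]
gripper_width: 0.762
gripper_force: 30.0
```

```bash
python3 - <<'E'
from station import r
from h import *
go(r,[.5092,-.208,.168],120)
E
python3 tilt.py; python3 rim.py .5092 -.208 .207
```

```text
t 16.0 tcp [ 0.5075 -0.2077  0.1942] yaw_y 120.6 j [ -5.3  15.6 -12.   -0.  -62.5 -54.1] F [ 0.1 -0.2 -1. ] w 0.762 off cm [-0.14 -0.12  2.62] spin [np.float64(-3.131), np.float64(0.011)]
n 1199 off mm [0.3 1. ] base toward + deg [ 3.3 -0.7] grasp above base mm 102.0 rms 0.0034
wrist 1967 rim centre [ 0.51   -0.2083] rms 0.0008 zmean 0.2071 arc hist [433 372 249  21 351  84 132 325]
```

Call:
apply_moves(
  plan=[
    {"grip": 0.6, "offset": [0, 0, 0.8], "spin": 0},
    {"grip": 0.6, "offset": [0, 0, 1.6], "spin": 0},
    {"grip": 0.6, "offset": [0, 0, 2.1], "spin": 0},
    {"grip": 0.6, "offset": [0, 0, 2.4], "spin": 0},
    {"grip": 0.6, "offset": [0, 0, 2.4], "spin": 0},
  ],
)

```text
time_s: 16.6
tcp_pos: [0.5081, -0.2079, 0.1712]
ee_rot: [[-0.861, -0.509, -0.001], [-0.509, 0.861, 0.0], [0.001, 0.0, -1.0]]
wrist_force: [-0.2, -0.5, -1.4]
gripper_width: 0.762
gripper_force: 30.0
```

```bash
python3 - <<'E'
from station import r
from h import *
go(r,[.5092,-.208,.168],120)
E
python3 rim.py .5092 -.208 .182
```

```text
t 16.6 tcp [ 0.5081 -0.2079  0.1712] yaw_y 120.6 j [ -5.3  16.8 -14.    0.  -59.3 -54.1] F [-0.2 -0.5 -1.4] w 0.762 off cm [-0.1  -0.06  0.32] spin [np.float64(-3.131), np.float64(0.011)]
wrist 2026 rim centre [ 0.51   -0.2084] rms 0.0008 zmean 0.183 arc hist [475 393 252  29 335  80 130 332]
```

Call:
apply_moves(
  plan=[
    {"grip": 0.6, "offset": [0, 0, 0.4], "spin": 0},
    {"grip": 0.6, "offset": [0, 0, 0.6], "spin": 0},
    {"grip": 0.6, "offset": [0, 0, 0.6], "spin": 0},
    {"grip": 1, "offset": [0, 0, 0.6], "spin": 0},
    {"grip": 1, "offset": [0, 0, 0.6], "spin": 0},
  ],
)

```text
time_s: 17.15
tcp_pos: [0.5084, -0.2077, 0.1658]
ee_rot: [[-0.861, -0.509, 0.0], [-0.509, 0.861, 0.0], [-0.001, 0.0, -1.0]]
wrist_force: [0.1, 0.5, 0.2]
gripper_width: 0.868
gripper_force: 0.0
```

Call:
apply_moves(
  plan=[
    {"grip": 1, "offset": [0, 0, 0], "spin": 0},
    {"grip": 1, "offset": [0, 0, -2], "spin": 0},
    {"grip": 1, "offset": [0, 0, -5.5], "spin": 0},
    {"grip": 0.62, "offset": [0, 0, -5.5], "spin": 0},
    {"grip": 0.62, "offset": [0, 0, -5.5], "spin": 0},
  ],
)

```text
time_s: 17.65
tcp_pos: [0.5086, -0.2077, 0.2215]
ee_rot: [[-0.861, -0.509, 0.002], [-0.509, 0.861, 0.0], [-0.002, -0.001, -1.0]]
wrist_force: [-0.7, 0.2, -0.5]
gripper_width: 0.897
gripper_force: 0.0
```

Call:
apply_moves(
  plan=[
    {"grip": 0.62, "offset": [0, 0, 0], "spin": 0},
    {"grip": 0.62, "offset": [0, 0, 0], "spin": 0},
    {"grip": 0.62, "offset": [0, 0, 0], "spin": 0},
  ],
)

```text
time_s: 17.95
tcp_pos: [0.5078, -0.2078, 0.2197]
ee_rot: [[-0.861, -0.509, -0.002], [-0.509, 0.861, 0.0], [0.001, 0.001, -1.0]]
wrist_force: [0.3, 0.5, -0.4]
gripper_width: 0.656
gripper_force: 0.0
```

```bash
python3 - <<'E'
from station import r
from h import *
go(r,[.5095,-.208,.202],120)
E
python3 rim.py .5092 -.208 .177; python3 rim.py .5092 -.208 .177 scene
```

```text
t 17.95 tcp [ 0.5078 -0.2078  0.2197] yaw_y 120.6 j [ -5.3  14.4  -9.8  -0.  -65.9 -54.1] F [ 0.3  0.5 -0.4] w 0.656 off cm [-0.14 -0.11  1.77] spin [np.float64(-3.131), np.float64(0.011)]
wrist 1305 rim centre [ 0.5097 -0.2079] rms 0.0008 zmean 0.1745 arc hist [191 183 160 158 151 142 152 168]
scene 119 rim centre [ 0.5096 -0.2048] rms 0.0013 zmean 0.1755 arc hist [16 11 20 16 17  9 13 17]
```

Call:
apply_moves(
  plan=[
    {"grip": 0.62, "offset": [-0.15, 0, 0.8], "spin": 0},
    {"grip": 0.62, "offset": [-0.15, 0, 1.5], "spin": 0},
    {"grip": 0.62, "offset": [-0.15, 0, 1.9], "spin": 0},
    {"grip": 0.62, "offset": [-0.15, 0, 2.2], "spin": 0},
    {"grip": 0.62, "offset": [-0.15, 0, 2.3], "spin": 0},
  ],
)

```text
time_s: 18.55
tcp_pos: [0.5093, -0.2071, 0.1971]
ee_rot: [[-0.861, -0.509, -0.001], [-0.509, 0.861, 0.0], [0.001, 0.001, -1.0]]
wrist_force: [0.6, 0.3, 0.0]
gripper_width: 0.623
gripper_force: 0.0
```

Call:
apply_moves(
  plan=[
    {"grip": 0.62, "offset": [0, 0, 0.1], "spin": 0},
    {"grip": 0.62, "offset": [0, 0, 0.1], "spin": 0},
  ],
)

```text
time_s: 18.75
tcp_pos: [0.5096, -0.2072, 0.1967]
ee_rot: [[-0.861, -0.509, 0.0], [-0.509, 0.861, -0.0], [-0.0, -0.0, -1.0]]
wrist_force: [-0.2, -0.0, 1.0]
gripper_width: 0.619
gripper_force: 0.0
```

```bash
python3 - <<'E'
from station import r
from h import *
go(r,[.5095,-.208,.193],120)
E
python3 rim.py .5092 -.208 .171; python3 rim.py .5092 -.208 .171 scene
```

```text
t 18.75 tcp [ 0.5096 -0.2072  0.1967] yaw_y 120.6 j [ -5.2  15.5 -11.7   0.  -62.7 -54.2] F [-0.2 -0.   1. ] w 0.619 off cm [ 0.05 -0.07  0.37] spin [np.float64(-3.131), np.float64(0.011)]
wrist 2132 rim centre [ 0.509  -0.2084] rms 0.0009 zmean 0.1722 arc hist [255 203 158 352 342 391 221 210]
scene 134 rim centre [ 0.5092 -0.2054] rms 0.0015 zmean 0.1711 arc hist [ 2  8 26 30 20  8 19 21]
```

Call:
apply_moves(
  plan=[
    {"grip": 0.62, "offset": [0, 0, 0.1], "spin": 0},
    {"grip": 0.62, "offset": [0, 0, 0.1], "spin": 0},
  ],
)

```text
time_s: 19.05
tcp_pos: [0.5095, -0.2071, 0.1956]
ee_rot: [[-0.861, -0.509, 0.0], [-0.509, 0.861, 0.0], [-0.0, 0.0, -1.0]]
wrist_force: [0.6, -0.1, -0.1]
gripper_width: 0.621
gripper_force: 0.0
```

Call:
apply_moves(
  plan=[
    {"grip": 0.62, "offset": [0, 0, 0.1], "spin": 0},
    {"grip": 0.62, "offset": [0, 0, 0.1], "spin": 0},
  ],
)

```text
time_s: 19.25
tcp_pos: [0.5094, -0.2071, 0.1945]
ee_rot: [[-0.861, -0.509, -0.0], [-0.509, 0.861, 0.0], [0.0, 0.0, -1.0]]
wrist_force: [-0.8, -0.6, 0.5]
gripper_width: 0.618
gripper_force: 0.0
```

```bash
python3 - <<'E'
from station import r
from h import *
go(r,[.5095,-.208,.193],120);print(r.tcp_to_tips)
E
```

```text
t 19.25 tcp [ 0.5094 -0.2071  0.1945] yaw_y 120.6 j [ -5.2  15.6 -11.9  -0.  -62.5 -54.2] F [-0.8 -0.6  0.5] w 0.618 off cm [ 0.04 -0.08  0.15] spin [np.float64(-3.131), np.float64(0.011)]
0.022
```

Call:
apply_moves(
  plan=[
    {"grip": 0.62, "offset": [0, 0, -1], "spin": 0},
    {"grip": 0.72, "offset": [0, 0, -2], "spin": 0},
    {"grip": 0.72, "offset": [0, 0, -2], "spin": 0},
    {"grip": 0.72, "offset": [0, 0, -2], "spin": 0},
    {"grip": 0.72, "offset": [0, 0, -2], "spin": 0},
  ],
)

```text
time_s: 19.75
tcp_pos: [0.5093, -0.207, 0.2145]
ee_rot: [[-0.861, -0.509, -0.0], [-0.509, 0.861, 0.0], [0.0, 0.0, -1.0]]
wrist_force: [-0.3, 0.0, 1.1]
gripper_width: 0.718
gripper_force: 0.0
```

```bash
cat > rz.py <<'E'
# rim height: z distribution of white points in thin annulus around axis
from station import r
from h import *
import sys
cx,cy,z0=map(float,sys.argv[1:4])
for n in sys.argv[4:] or ['scene','wrist']:
    c=r.capture(n);v,u=np.mgrid[0:420,0:560];P=deproj(c,u.ravel(),v.ravel());h=cv2.cvtColor(c['img'],cv2.COLOR_BGR2HSV).reshape(-1,3)
    rr=np.hypot(P[:,0]-cx,P[:,1]-cy)
    m=(h[:,1]<60)&(h[:,2]>110)&(rr<.037)&(rr>.028)&(abs(P[:,2]-z0)<.025)
    print(n,m.sum(),'z pct 50 90 95 99',np.percentile(P[m][:,2],[50,90,95,99]).round(4))
E
python3 rz.py .5092 -.208 .175
python3 - <<'E'
from station import r
from h import *
go(r,[.5095,-.208,.193],120)
E
```

```text
scene 534 z pct 50 90 95 99 [0.1644 0.1751 0.1762 0.1778]
wrist 4232 z pct 50 90 95 99 [0.1678 0.1748 0.1752 0.1758]
t 19.85 tcp [ 0.5093 -0.2071  0.2143] yaw_y 120.6 j [ -5.2  14.7 -10.2  -0.  -65.1 -54.2] F [-0.2 -0.6 -0. ] w 0.719 off cm [ 0.03 -0.09  2.13] spin [np.float64(-3.131), np.float64(0.011)]
```

Call:
apply_moves(
  plan=[
    {"grip": 0.72, "offset": [0, 0, 0.8], "spin": 0},
    {"grip": 0.72, "offset": [0, 0, 1.4], "spin": 0},
    {"grip": 0.72, "offset": [0, 0, 1.6], "spin": 0},
    {"grip": 0.72, "offset": [0, 0, 1.6], "spin": 0},
  ],
)

```text
time_s: 20.25
tcp_pos: [0.5091, -0.2071, 0.1978]
ee_rot: [[-0.861, -0.509, -0.002], [-0.509, 0.861, 0.0], [0.001, 0.001, -1.0]]
wrist_force: [-0.2, -0.1, 0.6]
gripper_width: 0.717
gripper_force: 0.0
```

Call:
apply_moves(
  plan=[
    {"grip": 0.72, "offset": [0, 0, 0.15], "spin": 0},
    {"grip": 0.72, "offset": [0, 0, 0.15], "spin": 0},
  ],
)

```text
time_s: 20.45
tcp_pos: [0.5095, -0.2071, 0.1971]
ee_rot: [[-0.861, -0.509, 0.0], [-0.509, 0.861, 0.0], [-0.0, 0.0, -1.0]]
wrist_force: [-0.1, -1.0, 0.1]
gripper_width: 0.719
gripper_force: 0.0
```

Call:
apply_moves(
  plan=[
    {"grip": 0.72, "offset": [0, 0, 0.15], "spin": 0},
    {"grip": 0.72, "offset": [0, 0, 0.15], "spin": 0},
  ],
)

```text
time_s: 20.65
tcp_pos: [0.5095, -0.2071, 0.1956]
ee_rot: [[-0.861, -0.509, -0.0], [-0.509, 0.861, 0.0], [-0.0, 0.0, -1.0]]
wrist_force: [-0.7, 0.3, -0.8]
gripper_width: 0.719
gripper_force: 0.0
```

```bash
python3 rz.py .5092 -.208 .175
python3 - <<'E'
from station import r
from h import *
go(r,[.5095,-.208,.193],120)
E
```

```text
scene 478 z pct 50 90 95 99 [0.1639 0.1752 0.1765 0.178 ]
wrist 4639 z pct 50 90 95 99 [0.1677 0.1749 0.1753 0.1759]
t 20.75 tcp [ 0.5095 -0.2071  0.1957] yaw_y 120.6 j [ -5.2  15.6 -11.8  -0.  -62.6 -54.2] F [ 0.2  0.4 -0.4] w 0.719 off cm [ 0.05 -0.07  0.27] spin [np.float64(-3.131), np.float64(0.011)]
```

Call:
apply_moves(
  plan=[
    {"grip": 0.72, "offset": [0, 0, 0.15], "spin": 0},
    {"grip": 0.72, "offset": [0, 0, 0.15], "spin": 0},
  ],
)

```text
time_s: 20.95
tcp_pos: [0.5094, -0.2071, 0.194]
ee_rot: [[-0.861, -0.509, -0.0], [-0.509, 0.861, 0.0], [0.0, 0.0, -1.0]]
wrist_force: [0.5, -0.9, 0.6]
gripper_width: 0.719
gripper_force: 0.0
```

Call:
apply_moves(
  plan=[
    {"grip": 0.72, "offset": [0, 0, 0.15], "spin": 0},
    {"grip": 0.72, "offset": [0, 0, 0.15], "spin": 0},
  ],
)

```text
time_s: 21.15
tcp_pos: [0.5094, -0.2071, 0.1924]
ee_rot: [[-0.861, -0.509, -0.0], [-0.509, 0.861, 0.0], [0.0, 0.0, -1.0]]
wrist_force: [-0.7, -0.3, 0.4]
gripper_width: 0.722
gripper_force: 0.0
```

Call:
apply_moves(
  plan=[
    {"grip": 0.72, "offset": [0, 0, 0.15], "spin": 0},
    {"grip": 0.72, "offset": [0, 0, 0.15], "spin": 0},
  ],
)

```text
time_s: 21.35
tcp_pos: [0.5094, -0.2071, 0.1909]
ee_rot: [[-0.861, -0.509, -0.0], [-0.509, 0.861, 0.0], [0.0, 0.0, -1.0]]
wrist_force: [0.9, -0.6, 1.0]
gripper_width: 0.718
gripper_force: 0.0
```

```bash
python3 rz.py .5092 -.208 .175
python3 - <<'E'
from station import r
from h import *
go(r,[.5095,-.208,.193],120)
E
```

```text
scene 467 z pct 50 90 95 99 [0.1641 0.1756 0.1764 0.1776]
wrist 4499 z pct 50 90 95 99 [0.1668 0.1749 0.1753 0.1759]
t 21.45 tcp [ 0.5095 -0.2071  0.1911] yaw_y 120.6 j [ -5.2  15.8 -12.2   0.  -62.  -54.2] F [ 0.1  0.2 -0.3] w 0.722 off cm [ 0.05 -0.07 -0.19] spin [np.float64(-3.131), np.float64(0.011)]
```

```bash
python3 - <<'E'
from station import r
from h import *
s=r.sense();g=np.array(s['tcp_pos']);R=np.array(s['ee_rot'])
for n in('scene','wrist'):
    c=r.capture(n);v,u=np.mgrid[0:420,0:560];P=deproj(c,u.ravel(),v.ravel());h=cv2.cvtColor(c['img'],cv2.COLOR_BGR2HSV).reshape(-1,3)
    Q=(P-g)@R
    m=(h[:,2]<60)&(np.abs(Q[:,0])<.02)&(np.abs(Q[:,1])<.07)&(np.abs(Q[:,2])<.04)
    for lo in range(-40,40,6):
        k=m&(Q[:,2]*1000>=lo)&(Q[:,2]*1000<lo+6)
        if k.sum()>3: print(n,'tool z mm',lo,k.sum(),'y',np.percentile(Q[k,1]*1000,[2,25,50,75,98]).round(1),'x',np.percentile(Q[k,0]*1000,[2,50,98]).round(1))
    w=(h[:,1]<60)&(h[:,2]>110)&(np.hypot(P[:,0]-.5092,P[:,1]+.208)<.037)
    print(n,'pot z top in tool mm',np.percentile(Q[w,2]*1000,[1,5,10]))
    t=(np.hypot(P[:,0]-.5092,P[:,1]+.208)>.06)&(np.hypot(P[:,0]-.5092,P[:,1]+.208)<.08)&(abs(P[:,2]-.018)<.01)&(h[:,1]<60); print('slab top',np.median(P[t,2]),t.sum())
E
```

```text
scene tool z mm -40 27 y [-40.8 -39.   33.4  35.3  38.9] x [-11.8  -4.2   6. ]
scene tool z mm -34 31 y [-40.8 -38.4  30.2  34.1  38.4] x [-12.   -4.9   5.6]
scene tool z mm -28 31 y [-39.6 -38.3 -37.3  34.7  36.6] x [-11.4  -2.6   6.1]
scene tool z mm -22 36 y [-39.7 -37.9 -36.   33.5  37.2] x [-11.9  -3.3   7.7]
scene tool z mm -16 25 y [-38.5 -37.2 -33.1  35.1  38.5] x [-9.6 -2.8  7.2]
scene pot z top in tool mm [-362.67543109   15.22795583   20.41746375]
slab top 0.018484414428877674 748
wrist tool z mm -40 479 y [-42.8 -37.4 -33.1  34.3  39.8] x [ 2.6  9.7 11.5]
wrist tool z mm -34 524 y [-40.8 -34.3  29.6  31.2  38. ] x [-0.8  9.4 11.3]
wrist tool z mm -28 441 y [-40.9 -34.4 -32.5  31.6  38. ] x [-3.6  9.4 11.4]
wrist tool z mm -22 429 y [-40.6 -33.6  29.6  30.7  37.7] x [-7.2  9.3 11.4]
wrist tool z mm -16 401 y [-40.5 -33.1 -32.6  30.4  37.7] x [-8.4  9.2 11.4]
wrist tool z mm -10 124 y [-40.6 -34.3 -32.7  31.9  37.8] x [-8.5  9.4 11.3]
wrist pot z top in tool mm [15.59697026 16.49428911 17.52426777]
slab top 0.016609610623312614 6091
```

```bash
python3 - <<'E'
from station import r
from h import *
s=r.sense();g=np.array(s['tcp_pos']);R=np.array(s['ee_rot']);print(g,s['wrist_force'])
for n in('scene','wrist'):
    c=r.capture(n);v,u=np.mgrid[0:420,0:560];P=deproj(c,u.ravel(),v.ravel())
    Q=(P-g)@R; col=c['img'].reshape(-1,3)
    m=(np.abs(Q[:,0])<.02)&(np.abs(Q[:,1])<.045)
    for lo in range(-22,28,3):
        k=m&(Q[:,2]*1000>=lo)&(Q[:,2]*1000<lo+3)
        if k.sum()>1: print(n,lo,k.sum(),'y',np.percentile(Q[k,1]*1000,[2,25,50,75,98]).round(1),'bgr',np.median(col[k],0))
E
```

```text
[ 0.50957249 -0.20714734  0.19116692] [-0.13888812 -0.0391585  -0.90311871]
scene -22 24 y [-39.3 -37.4 -34.4  34.3  41.3] bgr [33.  32.5 32.5]
scene -19 23 y [-39.2 -38.   33.4  35.2  40.5] bgr [32. 32. 32.]
scene -16 20 y [-39.1 -38.1  -2.   33.6  39.1] bgr [33.  30.5 30.5]
scene -13 21 y [-39.6 -36.8  32.3  34.5  39.8] bgr [48. 60. 65.]
scene -10 8 y [-37.4 -36.8   1.8  34.7  37.8] bgr [59.  64.  76.5]
scene 11 4 y [-31.9 -30.1 -26.7 -10.7  26.3] bgr [134.5 139.  148.5]
scene 14 45 y [-31.1 -28.2 -24.2  33.8  36.7] bgr [138. 143. 152.]
scene 17 27 y [-32.2 -29.6 -26.1  31.7  35.2] bgr [139. 144. 154.]
scene 20 37 y [-32.7 -29.4  27.2  32.   36. ] bgr [138. 142. 152.]
scene 23 29 y [-30.2 -28.2  25.1  31.1  35.2] bgr [137. 142. 152.]
scene 26 34 y [-31.3 -29.4  26.7  31.4  34.5] bgr [137. 142. 152.]
wrist -22 219 y [-40.7 -33.6 -32.5  30.8  38.3] bgr [26. 30. 37.]
wrist -19 219 y [-40.9 -33.3  29.7  30.7  38. ] bgr [27. 31. 38.]
wrist -16 213 y [-41.1 -34.1 -32.6  31.2  38.3] bgr [27. 31. 39.]
wrist -13 204 y [-40.8 -33.5  29.7  30.3  37.9] bgr [28. 32. 39.]
wrist -10 176 y [-40.6 -33.4  29.8  30.9  37.8] bgr [31. 37. 48.]
wrist -7 25 y [-40.1 -33.  -32.8  30.1  36.1] bgr [41. 57. 82.]
wrist 14 483 y [-34.  -31.9 -28.2  29.2  32.4] bgr [123. 131. 141.]
wrist 17 353 y [-33.7 -29.2  26.4  30.   32.5] bgr [110. 118. 130.]
wrist 20 184 y [-31.9 -30.   23.2  28.8  30.5] bgr [ 96. 102. 110.]
wrist 23 187 y [-31.7 -29.5  23.2  28.3  30.2] bgr [ 97. 102. 110.]
wrist 26 162 y [-31.5 -29.5  -0.6  28.2  29.9] bgr [ 96. 102. 110.]
```

The camera shows the fingertips actually end about 8 mm above the reported TCP, not 22 mm ahead of it. That explains both the slip and the missing contact. I'll use the measured offset from here and press the rim down from first contact.

Call:
apply_moves(
  plan=[
    {"grip": 0.72, "offset": [0, 0, 0.8], "spin": 0},
    {"grip": 0.72, "offset": [0, 0, 1.6], "spin": 0},
    {"grip": 0.72, "offset": [0, 0, 1.9], "spin": 0},
    {"grip": 0.72, "offset": [0, 0, 1.9], "spin": 0},
  ],
)

```text
time_s: 22.05
tcp_pos: [0.509, -0.207, 0.1711]
ee_rot: [[-0.861, -0.509, -0.002], [-0.509, 0.861, 0.0], [0.002, 0.001, -1.0]]
wrist_force: [0.4, 0.1, 0.1]
gripper_width: 0.719
gripper_force: 0.0
```

Call:
apply_moves(
  plan=[
    {"grip": 0.72, "offset": [0, 0, 0.2], "spin": 0},
    {"grip": 0.72, "offset": [0, 0, 0.2], "spin": 0},
  ],
)

```text
time_s: 22.25
tcp_pos: [0.5095, -0.2071, 0.1701]
ee_rot: [[-0.861, -0.509, -0.0], [-0.509, 0.861, 0.0], [0.0, 0.0, -1.0]]
wrist_force: [-0.9, 0.4, 0.0]
gripper_width: 0.72
gripper_force: 0.0
```

Call:
apply_moves(
  plan=[
    {"grip": 0.72, "offset": [0, 0, 0.2], "spin": 0},
    {"grip": 0.72, "offset": [0, 0, 0.2], "spin": 0},
  ],
)

```text
time_s: 22.45
tcp_pos: [0.5098, -0.2072, 0.1683]
ee_rot: [[-0.861, -0.509, 0.001], [-0.509, 0.861, -0.0], [-0.0, -0.001, -1.0]]
wrist_force: [0.3, -0.4, 0.8]
gripper_width: 0.721
gripper_force: 0.1
```

```bash
python3 rz.py .5092 -.208 .175
```

```text
scene 398 z pct 50 90 95 99 [0.1632 0.1742 0.1757 0.1773]
wrist 2823 z pct 50 90 95 99 [0.1688 0.1752 0.1755 0.176 ]
```

Call:
apply_moves(
  plan=[
    {"grip": 0.72, "offset": [0, 0, 0.15], "spin": 0},
    {"grip": 0.72, "offset": [0, 0, 0.15], "spin": 0},
  ],
)

```text
time_s: 22.75
tcp_pos: [0.51, -0.2074, 0.1674]
ee_rot: [[-0.861, -0.509, 0.001], [-0.509, 0.861, -0.001], [-0.001, -0.001, -1.0]]
wrist_force: [-0.7, -0.7, 4.1]
gripper_width: 0.715
gripper_force: 1.7
```

Call:
apply_moves(
  plan=[
    {"grip": 0.72, "offset": [0, 0, 0.15], "spin": 0},
    {"grip": 0.72, "offset": [0, 0, 0.15], "spin": 0},
  ],
)

```text
time_s: 22.95
tcp_pos: [0.5099, -0.2075, 0.1659]
ee_rot: [[-0.861, -0.509, 0.001], [-0.509, 0.861, -0.001], [-0.001, -0.001, -1.0]]
wrist_force: [-0.7, -0.5, 4.7]
gripper_width: 0.719
gripper_force: 2.3
```

Call:
apply_moves(
  plan=[
    {"grip": 0.72, "offset": [0, 0, 0.15], "spin": 0},
    {"grip": 0.72, "offset": [0, 0, 0.15], "spin": 0},
  ],
)

```text
time_s: 23.15
tcp_pos: [0.5099, -0.2075, 0.1644]
ee_rot: [[-0.861, -0.509, 0.001], [-0.509, 0.861, -0.001], [-0.001, -0.001, -1.0]]
wrist_force: [-0.6, -0.9, 4.4]
gripper_width: 0.726
gripper_force: 2.5
```

```bash
python3 rz.py .5092 -.208 .175;python3 rim.py .5092 -.208 .172
```

```text
scene 341 z pct 50 90 95 99 [0.1609 0.1713 0.1725 0.1737]
wrist 2431 z pct 50 90 95 99 [0.1682 0.1716 0.1719 0.1724]
wrist 1236 rim centre [ 0.5097 -0.2081] rms 0.0008 zmean 0.1709 arc hist [356 328 164  71   0   0  43 274]
```

Call:
apply_moves(
  plan=[
    {"grip": 0.72, "offset": [0, 0, 0.15], "spin": 0},
    {"grip": 0.72, "offset": [0, 0, 0.15], "spin": 0},
  ],
)

```text
time_s: 23.5
tcp_pos: [0.5099, -0.2075, 0.163]
ee_rot: [[-0.861, -0.509, 0.001], [-0.509, 0.861, -0.001], [-0.0, -0.001, -1.0]]
wrist_force: [-0.7, -0.7, 6.3]
gripper_width: 0.718
gripper_force: 2.8
```

Call:
apply_moves(
  plan=[
    {"grip": 0.72, "offset": [0, 0, 0.13], "spin": 0},
    {"grip": 0.72, "offset": [0, 0, 0.13], "spin": 0},
  ],
)

```text
time_s: 23.7
tcp_pos: [0.5099, -0.2075, 0.1619]
ee_rot: [[-0.86, -0.51, 0.001], [-0.51, 0.86, -0.001], [-0.0, -0.001, -1.0]]
wrist_force: [-1.1, -1.5, 5.7]
gripper_width: 0.721
gripper_force: 3.2
```

```bash
python3 rz.py .5092 -.208 .172
```

```text
scene 341 z pct 50 90 95 99 [0.1581 0.1686 0.1698 0.1713]
wrist 2458 z pct 50 90 95 99 [0.1655 0.1691 0.1693 0.1699]
```

Call:
apply_moves(
  plan=[
    {"grip": 0.72, "offset": [0, 0, -4], "spin": 0},
    {"grip": 1, "offset": [0, 0, -8], "spin": 0},
    {"grip": 1, "offset": [-1, 1.3, -12], "spin": 0},
    {"grip": 1, "offset": [-4, 5.3, -12], "spin": 0},
    {"grip": 1, "offset": [-7, 9.3, -12], "spin": 0},
  ],
)

```text
time_s: 24.3
tcp_pos: [0.5225, -0.0904, 0.2815]
ee_rot: [[-0.862, -0.507, 0.002], [-0.507, 0.862, 0.001], [-0.002, 0.0, -1.0]]
wrist_force: [1.7, 0.8, -0.8]
gripper_width: 0.967
gripper_force: 0.0
```

```bash
python3 rz.py .5092 -.208 .172 scene; python3 rz.py .5092 -.208 .133 scene; python3 rim.py .5092 -.208 .169 scene; python3 - <<'E'
from station import r
from h import *
go(r,[.565,.344,.28],83.8)
E
```

```text
scene 492 z pct 50 90 95 99 [0.16   0.1698 0.1706 0.172 ]
scene 715 z pct 50 90 95 99 [0.1369 0.154  0.1558 0.1574]
scene 151 rim centre [ 0.5089 -0.2059] rms 0.0012 zmean 0.1683 arc hist [20 10 23 28 21 11 16 22]
t 24.45 tcp [ 0.5222 -0.0888  0.2801] yaw_y 120.9 j [  7.9  10.4  -6.3  -0.1 -73.4 -67. ] F [-0.2 -0.9 -1. ] w 0.99 off cm [-25.87  34.95   0.05] spin [np.float64(-2.495), np.float64(0.647)]
```

Call:
apply_moves(
  plan=[
    {"grip": 1, "offset": [-2.9, 3.9, 0], "spin": 0.13},
    {"grip": 1, "offset": [-5.8, 7.8, 0], "spin": 0.26},
    {"grip": 1, "offset": [-8.7, 11.7, 0], "spin": 0.39},
    {"grip": 1, "offset": [-11.6, 15.6, 0], "spin": 0.52},
    {"grip": 1, "offset": [-14.5, 19.5, 0], "spin": 0.647},
  ],
)

```text
time_s: 24.95
tcp_pos: [0.5478, 0.151, 0.2801]
ee_rot: [[-0.993, 0.119, -0.001], [0.119, 0.993, -0.0], [0.001, -0.001, -1.0]]
wrist_force: [1.4, -0.5, -0.2]
gripper_width: 0.998
gripper_force: 0.0
```

Call:
apply_moves(
  plan=[
    {"grip": 1, "offset": [0, 4.5, 0], "spin": 0},
    {"grip": 1, "offset": [0, 9, 0], "spin": 0},
    {"grip": 1, "offset": [0, 13.5, 0], "spin": 0},
    {"grip": 1, "offset": [0, 18, 0], "spin": 0},
    {"grip": 1, "offset": [0, 18, 0], "spin": 0},
  ],
)

```text
time_s: 25.45
tcp_pos: [0.5684, 0.3327, 0.2776]
ee_rot: [[-0.994, 0.11, -0.003], [0.11, 0.994, -0.001], [0.003, -0.002, -1.0]]
wrist_force: [0.3, -0.3, -1.1]
gripper_width: 1.001
gripper_force: 0.0
```

```bash
python3 - <<'E'
from station import r
from h import *
go(r,[.569,.3436,.18],83.8)
c=r.capture('wrist')
# leaning mouth: white rim pixels' ellipse from bright mask near predicted mouth
p=proj(c,[.5612,.3445,.136]);print('pred',p)
v,u=np.mgrid[0:420,0:560];P=deproj(c,u.ravel(),v.ravel());h=cv2.cvtColor(c['img'],cv2.COLOR_BGR2HSV).reshape(-1,3)
a=np.array([-.520,.0565,.853]);m0=np.array([.5612,.3445,.136])
Q=P-m0;s=Q@a;rho=np.linalg.norm(Q-np.outer(s,a),axis=1)
m=(h[:,1]<60)&(h[:,2]>110)&(abs(s)<.006)&(rho<.045)
from scipy.optimize import least_squares
e1=np.cross(a,[0,1,0]);e1/=np.linalg.norm(e1);e2=np.cross(a,e1)
X=np.c_[Q[m]@e1,Q[m]@e2]
o=least_squares(lambda x:np.hypot(X[:,0]-x[0],X[:,1]-x[1])-.03275,[0,0],loss='soft_l1',f_scale=.001)
print(m.sum(),'mouth centre',m0+o.x[0]*e1+o.x[1]*e2+a*0,'s',np.percentile(s[m],[10,50,90]),'rms',np.sqrt(np.mean(o.fun**2)))
E
```

```text
t 25.45 tcp [0.5684 0.3327 0.2776] yaw_y 83.7 j [ 4.440e+01  2.370e+01  1.200e+01 -1.000e-01 -7.850e+01 -1.406e+02] F [ 0.3 -0.3 -1.1] w 1.001 off cm [0.03 1.11 9.76] spin [np.float64(-0.002), np.float64(3.14)]
pred [295.1689083  182.69586268]
884 mouth centre [0.55986036 0.3454309  0.13512168] s [-0.00467076 -0.00204791 -0.00052992] rms 0.0008756176931510691
```

Call:
apply_moves(
  plan=[
    {"grip": 1, "offset": [0.05, 1.2, 2], "spin": 0},
    {"grip": 1, "offset": [0.05, 1.2, 6], "spin": 0},
    {"grip": 1, "offset": [0.05, 1.2, 10], "spin": 0},
    {"grip": 1, "offset": [0.05, 1.2, 13], "spin": 0},
    {"grip": 1, "offset": [0.05, 1.2, 13], "spin": 0},
  ],
)

```text
time_s: 26.0
tcp_pos: [0.5667, 0.337, 0.1452]
ee_rot: [[-0.993, 0.115, -0.01], [0.115, 0.993, -0.007], [0.009, -0.008, -1.0]]
wrist_force: [-0.8, -0.8, -0.2]
gripper_width: 1.005
gripper_force: 0.0
```

Call:
apply_moves(
  plan=[
    {"grip": 1, "offset": [0, 0, 1], "spin": 0},
    {"grip": 1, "offset": [0, 0, 3], "spin": 0},
    {"grip": 1, "offset": [0, 0, 3], "spin": 0},
  ],
)

```text
time_s: 26.3
tcp_pos: [0.5687, 0.3401, 0.1202]
ee_rot: [[-0.994, 0.114, -0.002], [0.114, 0.994, -0.001], [0.002, -0.001, -1.0]]
wrist_force: [-0.2, -1.0, -1.1]
gripper_width: 1.003
gripper_force: 0.0
```

```bash
python3 - <<'E'
from station import r
from h import *
go(r,[.5677,.3446,.101],83.8)
E
```

```text
t 26.3 tcp [0.5687 0.3401 0.1202] yaw_y 83.5 j [  44.8   29.8   -0.9   -0.   -59.4 -141.3] F [-0.2 -1.  -1.1] w 1.003 off cm [0.15 0.44 1.92] spin [np.float64(-0.006), np.float64(3.136)]
```

Call:
apply_moves(
  plan=[
    {"grip": 1, "offset": [0.1, 0.3, 0.8], "spin": 0},
    {"grip": 1, "offset": [0.1, 0.3, 1.9], "spin": 0},
    {"grip": 1, "offset": [0.1, 0.3, 1.9], "spin": 0},
    {"grip": 0.6, "offset": [0.1, 0.3, 1.9], "spin": 0},
    {"grip": 0.6, "offset": [0.1, 0.3, 1.9], "spin": 0},
  ],
)

```text
time_s: 26.8
tcp_pos: [0.5687, 0.3444, 0.1024]
ee_rot: [[-0.994, 0.112, 0.001], [0.112, 0.994, 0.001], [-0.001, 0.001, -1.0]]
wrist_force: [-0.0, 0.2, 0.5]
gripper_width: 0.895
gripper_force: 0.0
```

Call:
apply_moves(
  plan=[
    {"grip": 0.6, "offset": [0, 0, 0], "spin": 0},
    {"grip": 0.6, "offset": [0, 0, 0], "spin": 0},
    {"grip": 0.6, "offset": [0, 0, 0], "spin": 0},
    {"grip": 0.6, "offset": [0, 0, 0], "spin": 0},
  ],
)

```text
time_s: 27.2
tcp_pos: [0.5686, 0.3444, 0.1023]
ee_rot: [[-0.994, 0.112, 0.001], [0.112, 0.994, 0.001], [-0.001, 0.001, -1.0]]
wrist_force: [-0.0, 0.8, 1.3]
gripper_width: 0.764
gripper_force: 29.9
```

```bash
python3 - <<'E'
from station import r
from h import *
go(r,[.5677,.3446,.101],83.8)
E
```

```text
t 27.2 tcp [0.5686 0.3444 0.1023] yaw_y 83.5 j [  45.1   30.9   -1.8    0.   -57.2 -141.6] F [-0.   0.8  1.3] w 0.764 off cm [0.09 0.01 0.13] spin [np.float64(-0.004), np.float64(3.137)]
```

Call:
apply_moves(
  plan=[
    {"grip": 0.6, "offset": [0.5, 0, -0.9], "spin": 0},
    {"grip": 0.6, "offset": [1.6, 0, -2.6], "spin": 0},
    {"grip": 0.6, "offset": [3.1, 0, -5.1], "spin": 0},
    {"grip": 0.6, "offset": [4.7, 0, -7.7], "spin": 0},
    {"grip": 0.6, "offset": [6.3, 0, -10.3], "spin": 0},
  ],
)

```text
time_s: 27.7
tcp_pos: [0.5041, 0.351, 0.2068]
ee_rot: [[-0.994, 0.112, -0.0], [0.112, 0.994, -0.0], [0.0, -0.0, -1.0]]
wrist_force: [0.2, -0.1, -1.7]
gripper_width: 0.765
gripper_force: 29.9
```

Call:
apply_moves(
  plan=[
    {"grip": 0.6, "offset": [0, -1, -4], "spin": 0},
    {"grip": 0.6, "offset": [-1, -5, -7], "spin": 0},
    {"grip": 0.6, "offset": [-2, -9.5, -7.5], "spin": 0},
    {"grip": 0.6, "offset": [-3, -14, -7.5], "spin": 0},
    {"grip": 0.6, "offset": [-4, -18.5, -7.5], "spin": 0},
  ],
)

```text
time_s: 28.2
tcp_pos: [0.5233, 0.1615, 0.2816]
ee_rot: [[-0.994, 0.111, 0.001], [0.111, 0.994, 0.001], [-0.001, 0.001, -1.0]]
wrist_force: [0.9, 0.5, -1.5]
gripper_width: 0.766
gripper_force: 29.9
```

Call:
apply_moves(
  plan=[
    {"grip": 0.6, "offset": [-0.6, -4.1, 0], "spin": -0.14},
    {"grip": 0.6, "offset": [-1.2, -8.2, 0], "spin": -0.28},
    {"grip": 0.6, "offset": [-1.8, -12.3, 0], "spin": -0.42},
    {"grip": 0.6, "offset": [-2.4, -16.4, 0], "spin": -0.56},
    {"grip": 0.6, "offset": [-3.1, -20.6, 0], "spin": -0.7},
  ],
)

```text
time_s: 28.7
tcp_pos: [0.5309, -0.046, 0.2812]
ee_rot: [[-0.83, -0.558, 0.001], [-0.558, 0.83, 0.001], [-0.001, 0.0, -1.0]]
wrist_force: [0.5, 0.5, -2.2]
gripper_width: 0.763
gripper_force: 29.9
```

Call:
apply_moves(
  plan=[
    {"grip": 0.6, "offset": [0, 0, 0], "spin": -0.14},
    {"grip": 0.6, "offset": [0, 0, 0], "spin": -0.28},
    {"grip": 0.6, "offset": [0, 0, 0], "spin": -0.42},
    {"grip": 0.6, "offset": [0, 0, 0], "spin": -0.56},
    {"grip": 0.6, "offset": [0, 0, 0], "spin": -0.7},
  ],
)

```text
time_s: 29.2
tcp_pos: [0.5311, -0.0445, 0.2809]
ee_rot: [[-0.275, -0.961, 0.0], [-0.961, 0.275, 0.0], [-0.0, 0.0, -1.0]]
wrist_force: [-0.4, -0.2, -1.6]
gripper_width: 0.766
gripper_force: 29.9
```

```bash
python3 st.py;python3 tilt.py
```

```text
t 29.2 tcp [ 0.5311 -0.0445  0.2809] yaw_y 164.0 j [ 12.6  10.6  -5.9  -0.  -73.5 -28.6] F [-0.4 -0.2 -1.6] w 0.766 off cm [-0.19 -0.14 15.09] spin [np.float64(-0.171), np.float64(2.971)]
dist to face mm 98.48306409661222
n 671 off mm [ 4.1 16.4] base toward + deg [ 7.2 30.4] grasp above base mm 64.9 rms 0.0014
```

Call:
apply_moves(
  plan=[
    {"grip": 0.6, "offset": [0, 0, 4], "spin": -0.1},
    {"grip": 0.6, "offset": [0, 0, 8.5], "spin": -0.171},
    {"grip": 0.6, "offset": [0, 0, 13], "spin": -0.171},
    {"grip": 0.6, "offset": [0, 0, 17.5], "spin": -0.171},
    {"grip": 0.6, "offset": [0, 0, 17.5], "spin": -0.171},
  ],
)

```text
time_s: 29.75
tcp_pos: [0.5267, -0.0451, 0.0999]
ee_rot: [[-0.117, -0.993, -0.014], [-0.993, 0.117, -0.001], [0.003, 0.014, -1.0]]
wrist_force: [-1.5, 0.8, -1.9]
gripper_width: 0.766
gripper_force: 29.9
```

Call:
apply_moves(
  plan=[
    {"grip": 0.6, "offset": [-1.2, 0, 0], "spin": 0},
    {"grip": 0.6, "offset": [-2.4, 0, 0], "spin": 0},
    {"grip": 0.6, "offset": [-3.4, 0, 0], "spin": 0},
    {"grip": 0.6, "offset": [-4.4, 0, 0], "spin": 0},
    {"grip": 0.6, "offset": [-5.4, 0, 0], "spin": 0},
  ],
)

```text
time_s: 30.25
tcp_pos: [0.5396, 0.0084, 0.1086]
ee_rot: [[-0.112, -0.994, 0.003], [-0.994, 0.112, -0.002], [0.002, -0.004, -1.0]]
wrist_force: [-0.9, -5.7, 1.4]
gripper_width: 0.766
gripper_force: 30.0
```

Call:
apply_moves(
  plan=[
    {"grip": 0.6, "offset": [-0.8, 0, 0], "spin": 0},
    {"grip": 0.6, "offset": [-1.3, 0, 0], "spin": 0},
    {"grip": 0.6, "offset": [-1.3, 0, 0], "spin": 0},
  ],
)

```text
time_s: 30.55
tcp_pos: [0.541, 0.0225, 0.1068]
ee_rot: [[-0.112, -0.994, 0.003], [-0.994, 0.112, 0.0], [-0.001, -0.003, -1.0]]
wrist_force: [-0.0, -3.0, 0.9]
gripper_width: 0.765
gripper_force: 30.0
```

```bash
python3 st.py;python3 tilt.py
```

```text
t 30.55 tcp [0.541  0.0225 0.1068] yaw_y 173.5 j [ 19.6  19.9 -19.9   0.1 -50.  -26.1] F [-0.  -3.   0.9] w 0.765 off cm [ 6.6   0.05 -2.32] spin [np.float64(-0.005), np.float64(3.137)]
dist to face mm 30.784649881296005
n 504 off mm [0.6 0.5] base toward + deg [-1.4  5.3] grasp above base mm 70.4 rms 0.0016
```

Call:
apply_moves(
  plan=[
    {"grip": 0.6, "offset": [-0.4, 0, 0], "spin": 0},
    {"grip": 0.6, "offset": [-0.6, 0, 0], "spin": 0},
    {"grip": 0.6, "offset": [-0.6, 0, 0], "spin": 0},
    {"grip": 0.6, "offset": [2, 0, 0], "spin": 0},
    {"grip": 0.6, "offset": [2, 0, 0], "spin": 0},
  ],
)

```text
time_s: 31.1
tcp_pos: [0.5368, 0.0013, 0.1041]
ee_rot: [[-0.116, -0.993, -0.001], [-0.993, 0.116, 0.001], [-0.001, 0.002, -1.0]]
wrist_force: [0.1, -0.4, -0.8]
gripper_width: 0.763
gripper_force: 30.0
```

```bash
python3 st.py;python3 tilt.py; python3 rim.py .539 0 .144
```

```text
t 31.1 tcp [0.5368 0.0013 0.1041] yaw_y 173.3 j [ 17.4  19.8 -20.5  -0.1 -49.7 -24. ] F [ 0.1 -0.4 -0.8] w 0.763 off cm [ 4.44 -0.14 -2.6 ] spin [np.float64(-0.008), np.float64(3.133)]
dist to face mm 52.36853517527518
n 458 off mm [ 0.8 -0.7] base toward + deg [-2.4  2. ] grasp above base mm 69.0 rms 0.0017
wrist 849 rim centre [ 0.5371 -0.0065] rms 0.0008 zmean 0.1411 arc hist [  2   0   0  17  83 385 338  24]
```

Call:
apply_moves(
  plan=[
    {"grip": 0.6, "offset": [0, 0, 1.2], "spin": 0},
    {"grip": 0.6, "offset": [0, 0, 2.1], "spin": 0},
    {"grip": 0.6, "offset": [0, 0, 2.3], "spin": 0},
    {"grip": 0.6, "offset": [0, 0, 2.3], "spin": 0},
  ],
)

```text
time_s: 31.6
tcp_pos: [0.5372, 0.002, 0.0808]
ee_rot: [[-0.113, -0.994, -0.002], [-0.994, 0.113, -0.001], [0.001, 0.002, -1.0]]
wrist_force: [-0.0, 0.4, -2.0]
gripper_width: 0.762
gripper_force: 30.0
```

Call:
apply_moves(
  plan=[
    {"grip": 0.6, "offset": [0, 0, 0.2], "spin": 0},
    {"grip": 0.6, "offset": [0, 0, 0.2], "spin": 0},
  ],
)

```text
time_s: 31.8
tcp_pos: [0.5378, 0.002, 0.0798]
ee_rot: [[-0.114, -0.994, 0.0], [-0.994, 0.114, 0.0], [-0.0, -0.0, -1.0]]
wrist_force: [0.8, 0.2, -1.4]
gripper_width: 0.764
gripper_force: 30.0
```

Call:
apply_moves(
  plan=[
    {"grip": 0.6, "offset": [0, 0, 0.2], "spin": 0},
    {"grip": 0.6, "offset": [0, 0, 0.2], "spin": 0},
  ],
)

```text
time_s: 32.0
tcp_pos: [0.538, 0.002, 0.0794]
ee_rot: [[-0.113, -0.994, 0.001], [-0.994, 0.113, -0.0], [-0.0, -0.001, -1.0]]
wrist_force: [-2.4, 2.2, 6.7]
gripper_width: 0.761
gripper_force: 30.0
```

```bash
python3 st.py;python3 tilt.py
```

```text
t 32.0 tcp [0.538  0.002  0.0794] yaw_y 173.5 j [ 17.5  21.7 -22.    0.  -46.2 -24. ] F [-2.4  2.2  6.7] w 0.761 off cm [ 4.53 -0.02 -5.06] spin [np.float64(-0.005), np.float64(3.136)]
dist to face mm 51.4606256478837
n 458 off mm [ 0.4 -1.1] base toward + deg [-1.6  2.7] grasp above base mm 68.6 rms 0.0017
```

Call:
apply_moves(
  plan=[
    {"grip": 0.6, "offset": [0, 0, 0.2], "spin": 0},
    {"grip": 0.6, "offset": [0, 0, 0.35], "spin": 0},
    {"grip": 0.6, "offset": [0, 0, 0.35], "spin": 0},
  ],
)

```text
time_s: 32.35
tcp_pos: [0.5384, 0.0023, 0.079]
ee_rot: [[-0.112, -0.994, 0.002], [-0.994, 0.112, -0.0], [0.0, -0.002, -1.0]]
wrist_force: [-7.3, 3.2, 23.3]
gripper_width: 0.762
gripper_force: 30.0
```

```bash
python3 st.py;python3 tilt.py
```

```text
t 32.35 tcp [0.5384 0.0023 0.079 ] yaw_y 173.6 j [ 17.5  21.7 -22.1   0.1 -46.1 -24. ] F [-7.3  3.2 23.3] w 0.762 off cm [ 4.56  0.02 -5.1 ] spin [np.float64(-0.004), np.float64(3.137)]
dist to face mm 51.145749080915984
n 472 off mm [ 0.4 -0.9] base toward + deg [-1.7  2.6] grasp above base mm 69.8 rms 0.0017
```

Call:
apply_moves(
  plan=[
    {"grip": 0.85, "offset": [0, 0, -0.6], "spin": 0},
    {"grip": 0.85, "offset": [0, 0, -0.6], "spin": 0},
    {"grip": 0.85, "offset": [0, 0, -0.6], "spin": 0},
    {"grip": 0.6, "offset": [0, 0, -0.6], "spin": 0},
    {"grip": 0.6, "offset": [0, 0, -0.6], "spin": 0},
  ],
)

```text
time_s: 32.9
tcp_pos: [0.5375, 0.0017, 0.0798]
ee_rot: [[-0.114, -0.993, -0.001], [-0.994, 0.114, -0.0], [0.0, 0.001, -1.0]]
wrist_force: [-0.2, -0.7, -0.2]
gripper_width: 0.759
gripper_force: 30.0
```

Call:
apply_moves(
  plan=[
    {"grip": 0.6, "offset": [0, 0, 0], "spin": 0},
    {"grip": 0.6, "offset": [0, 0, 0], "spin": 0},
  ],
)

```text
time_s: 33.1
tcp_pos: [0.5374, 0.0017, 0.0798]
ee_rot: [[-0.114, -0.993, -0.001], [-0.993, 0.114, -0.0], [0.0, 0.001, -1.0]]
wrist_force: [0.3, 0.3, -1.6]
gripper_width: 0.76
gripper_force: 30.0
```

```bash
python3 st.py;python3 tilt.py; python3 rim.py .538 .002 .113
```

```text
t 33.1 tcp [0.5374 0.0017 0.0798] yaw_y 173.5 j [ 17.5  21.6 -22.   -0.  -46.4 -24. ] F [ 0.3  0.3 -1.6] w 0.76 off cm [ 4.5  -0.07 -5.02] spin [np.float64(-0.006), np.float64(3.136)]
dist to face mm 51.82494097384732
n 460 off mm [1.2 4. ] base toward + deg [-1.8 -0.6] grasp above base mm 71.7 rms 0.0014
wrist 3556 rim centre [5.378e-01 5.000e-04] rms 0.0009 zmean 0.1127 arc hist [416 545 517 340 306 611 652 169]
```

Call:
apply_moves(
  plan=[
    {"grip": 0.6, "offset": [0, 0, -1], "spin": 0},
    {"grip": 0.6, "offset": [0, 0, -5], "spin": 0},
    {"grip": 0.6, "offset": [0, 0, -10], "spin": 0},
    {"grip": 0.6, "offset": [0, 0, -15], "spin": 0},
    {"grip": 0.6, "offset": [0, 0, -20], "spin": 0},
  ],
)

```text
time_s: 33.7
tcp_pos: [0.5371, 0.0017, 0.2833]
ee_rot: [[-0.114, -0.994, 0.001], [-0.994, 0.114, 0.0], [-0.0, -0.001, -1.0]]
wrist_force: [1.3, 0.7, -1.6]
gripper_width: 0.76
gripper_force: 30.0
```

Call:
apply_moves(
  plan=[
    {"grip": 0.6, "offset": [3, 0, -2], "spin": 0.14},
    {"grip": 0.6, "offset": [7.5, 0.1, -2], "spin": 0.28},
    {"grip": 0.6, "offset": [12, 0.2, -2], "spin": 0.42},
    {"grip": 0.6, "offset": [16.5, 0.3, -2], "spin": 0.56},
    {"grip": 0.6, "offset": [20.5, 0.4, -2], "spin": 0.7},
  ],
)

```text
time_s: 34.2
tcp_pos: [0.5095, -0.2031, 0.3013]
ee_rot: [[-0.731, -0.682, 0.001], [-0.682, 0.731, -0.0], [-0.001, -0.001, -1.0]]
wrist_force: [0.7, 0.2, -1.2]
gripper_width: 0.762
gripper_force: 30.0
```

Call:
apply_moves(
  plan=[
    {"grip": 0.6, "offset": [0, 0, 0], "spin": 0.14},
    {"grip": 0.6, "offset": [0, 0, 0], "spin": 0.24},
    {"grip": 0.6, "offset": [0, 0, 0], "spin": 0.24},
    {"grip": 0.6, "offset": [0, 0, 0], "spin": 0.24},
  ],
)

```text
time_s: 34.6
tcp_pos: [0.5103, -0.2013, 0.3008]
ee_rot: [[-0.868, -0.496, 0.0], [-0.496, 0.868, 0.0], [-0.0, -0.0, -1.0]]
wrist_force: [0.6, 0.4, -0.7]
gripper_width: 0.762
gripper_force: 30.0
```

```bash
python3 - <<'E'
from station import r
from h import *
go(r,[.5094,-.208,.3],120)
E
python3 tilt.py; python3 rim.py .5092 -.208 .334; python3 rim.py .5092 -.208 .169 scene;python3 rz.py .5092 -.208 .169 scene
```

```text
t 34.6 tcp [ 0.5103 -0.2013  0.3008] yaw_y 119.7 j [ -4.6  11.7  -1.8  -0.  -76.5 -55.7] F [ 0.6  0.4 -0.7] w 0.762 off cm [ 0.41 -0.54  0.08] spin [np.float64(-0.004), np.float64(3.137)]
n 868 off mm [0.8 1.1] base toward + deg [0.6 2. ] grasp above base mm 70.3 rms 0.0014
wrist 3346 rim centre [ 0.5109 -0.2022] rms 0.0008 zmean 0.3336 arc hist [552 501 205 410 565 604 103 406]
scene 153 rim centre [ 0.5091 -0.2056] rms 0.0012 zmean 0.1685 arc hist [19 11 23 29 17 12 20 22]
scene 551 z pct 50 90 95 99 [0.1587 0.1693 0.1705 0.1715]
```

Call:
apply_moves(
  plan=[
    {"grip": 0.6, "offset": [0.4, -0.45, 1], "spin": 0},
    {"grip": 0.6, "offset": [0.4, -0.45, 3], "spin": 0},
    {"grip": 0.6, "offset": [0.4, -0.45, 5], "spin": 0},
    {"grip": 0.6, "offset": [0.4, -0.45, 5], "spin": 0},
    {"grip": 0.6, "offset": [0.4, -0.45, 5], "spin": 0},
  ],
)

```text
time_s: 35.3
tcp_pos: [0.5091, -0.2076, 0.2502]
ee_rot: [[-0.869, -0.495, -0.001], [-0.495, 0.869, -0.001], [0.001, -0.0, -1.0]]
wrist_force: [0.3, -0.1, -0.9]
gripper_width: 0.766
gripper_force: 30.0
```

Call:
apply_moves(
  plan=[
    {"grip": 0.6, "offset": [0, 0, 2], "spin": 0},
    {"grip": 0.6, "offset": [0, 0, 4], "spin": 0},
    {"grip": 0.6, "offset": [0, 0, 5], "spin": 0},
    {"grip": 0.6, "offset": [0, 0, 5], "spin": 0},
  ],
)

```text
time_s: 35.7
tcp_pos: [0.5088, -0.2073, 0.1998]
ee_rot: [[-0.869, -0.494, -0.002], [-0.494, 0.869, 0.0], [0.001, 0.001, -1.0]]
wrist_force: [0.5, 0.2, -1.2]
gripper_width: 0.76
gripper_force: 30.0
```

```bash
python3 - <<'E'
from station import r
from h import *
go(r,[.5094,-.208,.1816],120)
E
python3 rim.py .5092 -.208 .234
```

```text
t 35.7 tcp [ 0.5088 -0.2073  0.1998] yaw_y 119.6 j [ -5.3  15.4 -11.5   0.  -63.2 -55.1] F [ 0.5  0.2 -1.2] w 0.76 off cm [-0.02 -0.09  1.82] spin [np.float64(-0.007), np.float64(3.135)]
wrist 2816 rim centre [ 0.5096 -0.2082] rms 0.0008 zmean 0.2331 arc hist [518 455 204 317 456 381  98 387]
```

Aligned to within 1 mm with no contact force. I'll lower to first touch, then press in small steps.

Call:
apply_moves(
  plan=[
    {"grip": 0.6, "offset": [0, 0, 0.7], "spin": 0},
    {"grip": 0.6, "offset": [0, 0, 1.4], "spin": 0},
    {"grip": 0.6, "offset": [0, 0, 1.6], "spin": 0},
    {"grip": 0.6, "offset": [0, 0, 1.6], "spin": 0},
  ],
)

```text
time_s: 36.15
tcp_pos: [0.5088, -0.2073, 0.1839]
ee_rot: [[-0.869, -0.494, -0.001], [-0.494, 0.869, 0.0], [0.001, 0.001, -1.0]]
wrist_force: [-0.9, -0.0, -0.8]
gripper_width: 0.76
gripper_force: 30.0
```

Call:
apply_moves(
  plan=[
    {"grip": 0.6, "offset": [0, 0, 0.2], "spin": 0},
    {"grip": 0.6, "offset": [0, 0, 0.2], "spin": 0},
  ],
)

```text
time_s: 36.35
tcp_pos: [0.5091, -0.2073, 0.1824]
ee_rot: [[-0.869, -0.494, -0.0], [-0.494, 0.869, -0.0], [0.0, -0.0, -1.0]]
wrist_force: [-0.0, -0.7, -1.4]
gripper_width: 0.763
gripper_force: 30.0
```

Call:
apply_moves(
  plan=[
    {"grip": 0.6, "offset": [0, 0, 0.2], "spin": 0},
    {"grip": 0.6, "offset": [0, 0, 0.2], "spin": 0},
  ],
)

```text
time_s: 36.55
tcp_pos: [0.509, -0.2073, 0.1804]
ee_rot: [[-0.869, -0.494, -0.0], [-0.494, 0.869, -0.0], [0.0, 0.0, -1.0]]
wrist_force: [-1.4, -0.2, -0.2]
gripper_width: 0.761
gripper_force: 30.0
```

Call:
apply_moves(
  plan=[
    {"grip": 0.6, "offset": [0, 0, 0.15], "spin": 0},
    {"grip": 0.6, "offset": [0, 0, 0.15], "spin": 0},
  ],
)

```text
time_s: 36.75
tcp_pos: [0.5089, -0.2073, 0.1789]
ee_rot: [[-0.869, -0.494, -0.001], [-0.494, 0.869, -0.0], [0.001, 0.0, -1.0]]
wrist_force: [-1.5, -0.1, 0.8]
gripper_width: 0.765
gripper_force: 30.0
```

```bash
python3 rz.py .5095 -.208 .205; python3 rz.py .5095 -.208 .162 scene
```

```text
scene 393 z pct 50 90 95 99 [0.199  0.2135 0.2146 0.2156]
wrist 5649 z pct 50 90 95 99 [0.2087 0.2132 0.2135 0.2139]
scene 519 z pct 50 90 95 99 [0.1663 0.1813 0.1835 0.1856]
```

Call:
apply_moves(
  plan=[
    {"grip": 0.6, "offset": [0, 0, 0.1], "spin": 0},
    {"grip": 0.6, "offset": [0, 0, 0.1], "spin": 0},
  ],
)

```text
time_s: 37.1
tcp_pos: [0.509, -0.2073, 0.178]
ee_rot: [[-0.869, -0.494, -0.0], [-0.494, 0.869, -0.0], [0.0, 0.0, -1.0]]
wrist_force: [-2.3, -1.2, 2.4]
gripper_width: 0.764
gripper_force: 30.0
```

Call:
apply_moves(
  plan=[
    {"grip": 0.6, "offset": [0, 0, 0.1], "spin": 0},
    {"grip": 0.6, "offset": [0, 0, 0.1], "spin": 0},
  ],
)

```text
time_s: 37.3
tcp_pos: [0.5089, -0.2073, 0.177]
ee_rot: [[-0.869, -0.494, -0.0], [-0.494, 0.869, -0.0], [0.0, 0.0, -1.0]]
wrist_force: [-2.7, -0.4, 3.2]
gripper_width: 0.761
gripper_force: 30.0
```

Call:
apply_moves(
  plan=[
    {"grip": 0.6, "offset": [0, 0, 0.1], "spin": 0},
    {"grip": 0.6, "offset": [0, 0, 0.1], "spin": 0},
  ],
)

```text
time_s: 37.5
tcp_pos: [0.509, -0.2073, 0.1759]
ee_rot: [[-0.869, -0.494, -0.0], [-0.494, 0.869, -0.0], [0.0, 0.0, -1.0]]
wrist_force: [-2.7, -0.9, 3.3]
gripper_width: 0.763
gripper_force: 29.9
```

```bash
python3 rz.py .5095 -.208 .205; python3 - <<'E'
# gaps: collar-bottom step / rim edges in scene image along the stack's camera-facing generator
from station import r
from h import *
c=r.capture('scene');o=-c['R'].T@c['t']
ax=np.array([.5094,-.2075]);d=(o[:2]-ax);d/=np.linalg.norm(d)
g=cv2.cvtColor(c['img'],cv2.COLOR_BGR2GRAY).astype(float)
for z in np.arange(.10,.216,.003):
    p=proj(c,[*(ax+d*.034),z]);row=[cv2.getRectSubPix(g.astype(np.float32),(1,1),(float(p[0]+k),float(p[1])))[0,0] for k in(-6,0,6)]
    P=deproj(c,[int(round(p[0]))],[int(round(p[1]))])[0]
    print(round(z,3),p.round(1),np.round(row),'radius mm',(np.hypot(*(P[:2]-ax))*1000).round(1))
E
```

```text
scene 361 z pct 50 90 95 99 [0.1976 0.2105 0.2116 0.2129]
wrist 5766 z pct 50 90 95 99 [0.2054 0.2102 0.2105 0.2109]
0.1 [187.9 257.1] [143. 143. 136.] radius mm 30.3
0.103 [187.7 256.1] [142. 140. 136.] radius mm 27.8
0.106 [187.5 255.2] [142. 138. 136.] radius mm 31.8
0.109 [187.3 254.3] [144. 141. 137.] radius mm 32.2
0.112 [187.2 253.4] [145. 144. 139.] radius mm 30.6
0.115 [187.  252.4] [145. 145. 140.] radius mm 30.7
0.118 [186.8 251.5] [145. 145. 139.] radius mm 32.4
0.121 [186.6 250.5] [145. 144. 139.] radius mm 32.4
0.124 [186.5 249.6] [145. 144. 139.] radius mm 31.3
0.127 [186.3 248.7] [145. 145. 139.] radius mm 31.4
0.13 [186.1 247.7] [145. 145. 139.] radius mm 32.7
0.133 [185.9 246.7] [144. 145. 140.] radius mm 30.8
0.136 [185.7 245.8] [142. 144. 141.] radius mm 30.4
0.139 [185.6 244.8] [139. 142. 142.] radius mm 28.6
0.142 [185.4 243.9] [139. 142. 138.] radius mm 32.4
0.145 [185.2 242.9] [144. 143. 132.] radius mm 32.8
0.148 [185.  241.9] [145. 144. 131.] radius mm 34.9
0.151 [184.8 240.9] [146. 144. 138.] radius mm 34.4
0.154 [184.6 240. ] [145. 145. 139.] radius mm 30.
[... 339 characters left out ...]
143. 142.] radius mm 31.5
0.178 [183.1 232. ] [113. 143. 139.] radius mm 31.2
0.181 [182.9 231. ] [ 68. 140. 137.] radius mm 32.1
0.184 [182.7 229.9] [ 37. 141. 137.] radius mm 29.2
0.187 [182.5 228.9] [ 37. 145. 135.] radius mm 32.7
0.19 [182.4 227.9] [ 35. 145. 135.] radius mm 33.9
0.193 [182.2 226.9] [ 33. 145. 139.] radius mm 32.9
0.196 [182.  225.8] [ 32. 145. 140.] radius mm 31.9
0.199 [181.8 224.8] [ 36. 144. 140.] radius mm 31.4
0.202 [181.6 223.8] [ 38. 145. 140.] radius mm 33.8
0.205 [181.4 222.7] [ 39. 145. 140.] radius mm 30.1
0.208 [181.2 221.7] [ 40. 146. 140.] radius mm 32.6
0.211 [181.  220.6] [ 41. 150. 141.] radius mm 32.5
0.214 [180.8 219.5] [ 45. 153. 152.] radius mm 33.3
```

Call:
apply_moves(
  plan=[
    {"grip": 0.6, "offset": [0, 0, 0.15], "spin": 0},
    {"grip": 0.6, "offset": [0, 0, 0.15], "spin": 0},
  ],
)

```text
time_s: 37.85
tcp_pos: [0.509, -0.2072, 0.1742]
ee_rot: [[-0.869, -0.494, -0.0], [-0.494, 0.869, 0.0], [0.0, 0.0, -1.0]]
wrist_force: [-2.2, -0.1, 4.4]
gripper_width: 0.764
gripper_force: 30.0
```

Call:
apply_moves(
  plan=[
    {"grip": 0.6, "offset": [0, 0, 0.12], "spin": 0},
    {"grip": 0.6, "offset": [0, 0, 0.12], "spin": 0},
  ],
)

```text
time_s: 38.05
tcp_pos: [0.5091, -0.2072, 0.1731]
ee_rot: [[-0.869, -0.494, -0.0], [-0.494, 0.869, 0.0], [0.0, 0.0, -1.0]]
wrist_force: [-2.7, -0.5, 4.5]
gripper_width: 0.766
gripper_force: 30.0
```

```bash
python3 rz.py .5095 -.208 .205; python3 - <<'E'
from station import r
from h import *
import pickle
c=r.capture('scene');pickle.dump(c,open('fin.pkl','wb'))
o=-c['R'].T@c['t'];ax=np.array([.5094,-.2075]);d=o[:2]-ax;d/=np.linalg.norm(d);e=np.array([-d[1],d[0]])
g=cv2.cvtColor(c['img'],cv2.COLOR_BGR2GRAY).astype(np.float32)
# mean brightness across the visible front vs height (surface points on the collar radius)
for z in np.arange(.120,.190,.0015):
    v=[]
    for a in np.radians([-40,-30,-20,-10,0,10,20,30,40]):
        p=proj(c,[*(ax+.034*(np.cos(a)*d+np.sin(a)*e)),z]);v.append(cv2.getRectSubPix(g,(1,1),(float(p[0]),float(p[1])))[0,0])
    print(round(z,4),np.round(v))
E
```

```text
scene 327 z pct 50 90 95 99 [0.1958 0.2073 0.2084 0.2094]
wrist 5862 z pct 50 90 95 99 [0.2025 0.2075 0.2078 0.2084]
0.12 [142. 144. 145. 145. 144. 143. 140. 136. 133.]
0.1215 [142. 144. 145. 145. 144. 143. 140. 136. 133.]
0.123 [142. 144. 145. 145. 144. 143. 140. 136. 133.]
0.1245 [141. 144. 145. 145. 144. 143. 140. 136. 133.]
0.126 [142. 144. 145. 145. 144. 142. 140. 137. 133.]
0.1275 [142. 144. 145. 145. 144. 142. 140. 137. 133.]
0.129 [142. 144. 145. 145. 145. 143. 141. 138. 134.]
0.1305 [142. 144. 145. 145. 145. 143. 142. 139. 136.]
0.132 [142. 144. 145. 144. 145. 143. 142. 140. 138.]
0.1335 [143. 144. 144. 143. 145. 143. 142. 139. 139.]
0.135 [143. 143. 144. 143. 144. 142. 140. 137. 139.]
0.1365 [143. 142. 143. 142. 142. 141. 139. 136. 136.]
0.138 [142. 141. 143. 141. 140. 141. 137. 136. 134.]
0.1395 [141. 141. 142. 140. 138. 142. 135. 137. 133.]
0.141 [140. 141. 142. 139. 138. 142. 136. 138. 131.]
0.1425 [139. 142. 142. 139. 139. 143. 139. 139. 131.]
0.144 [139. 144. 143. 141. 142. 143. 139. 138. 131.]
0.1455 [141. 145. 144. 144. 143. 143. 140. 138. 132.]
0.147 [142. 145. 145.
[... 827 characters left out ...]
 172.]
0.171 [141. 139. 144. 144. 141. 143. 141. 138. 164.]
0.1725 [134. 136. 142. 143. 141. 141. 140. 136. 152.]
0.174 [126. 123. 137. 143. 141. 141. 139. 135. 139.]
0.1755 [105. 112. 128. 143. 142. 140. 138. 134. 132.]
0.177 [ 85.  87. 114. 142. 142. 140. 138. 135. 128.]
0.1785 [ 62.  62.  93. 141. 142. 139. 137. 136. 127.]
0.18 [ 41.  44.  76. 141. 142. 138. 137. 136. 128.]
0.1815 [ 31.  26.  63. 140. 143. 138. 138. 135. 129.]
0.183 [ 23.  23.  55. 142. 145. 139. 139. 136. 131.]
0.1845 [ 24.  21.  52. 145. 146. 141. 140. 136. 132.]
0.186 [ 25.  23.  51. 146. 145. 142. 140. 136. 133.]
0.1875 [ 25.  25.  50. 146. 145. 143. 141. 136. 133.]
0.189 [ 25.  25.  50. 146. 145. 143. 141. 137. 133.]
```

Call:
apply_moves(
  plan=[
    {"grip": 1, "offset": [0, 0, 0], "spin": 0},
    {"grip": 1, "offset": [0, 0, 0], "spin": 0},
    {"grip": 1, "offset": [0, 0, 0], "spin": 0},
    {"grip": 1, "offset": [0, 0, -1], "spin": 0},
    {"grip": 1, "offset": [0, 0, -3], "spin": 0},
  ],
)

```text
time_s: 38.7
tcp_pos: [0.5085, -0.207, 0.2024]
ee_rot: [[-0.869, -0.494, -0.003], [-0.494, 0.869, 0.001], [0.002, 0.002, -1.0]]
wrist_force: [0.2, 0.6, -0.5]
gripper_width: 0.992
gripper_force: 0.0
```

Call:
apply_moves(
  plan=[
    {"grip": 1, "offset": [0, 0, -4], "spin": 0},
    {"grip": 1, "offset": [0, 0, -8], "spin": 0},
    {"grip": 1, "offset": [0, 0, -10], "spin": 0},
    {"grip": 1, "offset": [4, 2, -10], "spin": 0},
    {"grip": 1, "offset": [8, 4, -10], "spin": 0},
  ],
)

```text
time_s: 39.2
tcp_pos: [0.4199, -0.2119, 0.304]
ee_rot: [[-0.869, -0.495, 0.002], [-0.495, 0.869, -0.0], [-0.002, -0.001, -1.0]]
wrist_force: [-0.7, -0.6, 0.6]
gripper_width: 1.001
gripper_force: 0.0
```

```bash
python3 rz.py .5095 -.208 .205 wrist scene; python3 rim.py .5095 -.208 .207; python3 rim.py .5095 -.208 .207 scene; python3 - <<'E'
from station import r
s=r.sense();print(s['time_s'],s['tcp_pos'],s['gripper_width'],s['wrist_force'])
from tilt import fit
import numpy as np
c=r.capture('scene')
# lean of whole stack from silhouette rows' mid-points
from h import *
h=cv2.cvtColor(c['img'],cv2.COLOR_BGR2HSV);P0=np.array([.5094,-.2078])
for z in(.05,.1,.16,.2):
    p=proj(c,[*P0,z]);v=int(round(p[1]));x=np.arange(int(p[0])-25,int(p[0])+26);k=x[(h[v,x,1]<50)]
    print(z,p.round(1),k.min(),k.max(),(k.min()+k.max())/2)
E
```

```text
wrist 1467 z pct 50 90 95 99 [0.1983 0.207  0.2075 0.208 ]
scene 616 z pct 50 90 95 99 [0.1962 0.2074 0.2087 0.2097]
wrist 684 rim centre [ 0.5077 -0.2086] rms 0.0008 zmean 0.2061 arc hist [147 117  42  22 161  60  10 125]
scene 171 rim centre [ 0.5079 -0.2056] rms 0.0011 zmean 0.2068 arc hist [18 13 27 37 22 11 19 24]
39.4 [ 0.41963122 -0.21221598  0.30459712] 0.997108904462098 [ 0.82094028 -0.10964023 -0.17646955]
0.05 [188.7 262.2] 163 213 188.0
0.1 [185.9 247.5] 172 207 189.5
0.16 [182.3 228.5] 168 197 182.5
0.2 [179.8 215.1] 165 195 180.0
```

```bash
python3 -c "
from station import r
print(r.finish_job())"
```

```text
the job is handed in; nothing more can be done
None
```

Both pots are nested mouth-up in the slab pot as one upright stack, each pressed to an estimated 8–9 mm collar gap. The gripper is clear, and I handed the job in at about 39 s; the finish call returned no verdict.

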